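# Load the specimen plates onto the imaging bed and set the shade

## Robot

A 6-joint arm with a two-finger parallel gripper is mounted at the origin on the work surface. World frame = base frame: x ahead of the robot, y to its left, z up, the work surface at z = 0. Lengths are in mm, angles in rad, forces in N, time in s.
With the tool pointing down it reaches from about 325 to 775 mm from the base axis. Payload 5.5 kg.
Tool frame: the origin (TCP) lies midway between the tips of the shut fingers; the grasp point (between the pads) lies 19 mm behind it (grasp_offset is the distance from the TCP to the grasp point, in mm); x points along the fingers, y is the direction in which the jaws open and shut, and the axes are right-handed (so a half turn about x gives the same grasp; the last joint's range is limited). The gripper opens to 85 mm and grips with 20 to 120 N. Pads are 22 mm wide; open, the fingers measure 114 mm over their backs; the gripper's body (76 mm by 85 mm) begins 54 mm behind the grasp point. The pads swing forward as they close: fully open they stand 13 mm farther back than shut.
Start: joints at [-1.279, 0.091, 1.231, -0, 1.82, -0.057], TCP at [205.062, -563.885, 231.275] pointing down, gripper open.
Joint ranges: [-2.87, 2.87], [-0.86, 2.18], [0.17, 2.46], [-1.51, 4.65], [0.06, 2.69], [-2.65, 2.65]. Speed limits (rad/s): [2.57, 2.57, 3.01, 3.14, 3.14, 3.14].

## Interface

Orientations are given as [roll, pitch, yaw] about the fixed x, y, z axes, in that order (R = Rz(yaw) Ry(pitch) Rx(roll)).
In Python, from cell import state, read_camera, close_job, grasp_offset gives the robot as it stands. The module is installed in compiled form; this text tells all that it offers.
- The arm moves only by the shell command python3 -m creep 'ROWS'. ROWS is JSON, a list of rows, each a list of 7 numbers: the gripper's target within -1 to 1 (shut at 1, half-way at 0, fully open at -1), then the shift along the world's x, y, z in cm, then the turn, a rotation vector about the world's x, y, z in rad. A call has 1 to 20 rows; each row shifts and turns the commanded pose from where the row before left it; what a row does not reach is not made up. A row lasts 1/10 s, in which the tool goes at most 50 mm and 8.59 degrees, less where a joint would pass 70% of its speed; a pose out of reach is approached as far as the arm can. A call with a gripper value outside its range is refused whole. The fingers move at their own pace and stop on an object; the grip force is fixed at half the most. Time passes only in rows, so rows that do not move let the fingers close. It gives the time, the measured TCP pose, the force and the opening at its end, in the units of the state.
- state(): the state, without advancing time (a new reading comes with each control period).
- read_camera(name): name is "side" or "top" or "wrist"; returns a dict with "img" (384x512x3 uint8, red, green, blue), "z_map" (384x512 float32, mm along the optical axis (not along the pixel's ray), 0 where there is no reading), "fx", "fy", "cx", "cy" (pixels), "distortion" ([k1, k2, p1, p2, k3] as OpenCV has them; the pictures are not rectified), "T" (4x4, takes a point from camera to world coordinates); the wrist camera has in their place "mount" (4x4, takes a point from camera to tool coordinates, whose origin is the TCP and whose axes are the tool frame's). Camera axes: x right, y down, z forward; pixel columns grow to the right and rows downward; lengths in mm; the calibration is good to about 2 mm. A picture is of the moment at which its call begins: read the wrist's pose just before it.
- close_job(): hands the job in, once; it reports no verdict.
The state is a dict: "time_s": time; "q": joint angles; "joint_velocities": joint speeds; "effort": joint torques, N m; "tool_pos": TCP position; "tcp_rot": TCP orientation; "contact_force": force on the tool from outside, world axes, zero at the start; "torque": the same for the moment, N m; "grip_width": finger opening in mm.
Only numpy, scipy, OpenCV 4.12 (cv2) and the standard library are available. Lean on these libraries where they do the work, as an engineer would, in place of code of your own. Each camera call takes 0.05 s, during which the arm holds its last target. There are 200 camera calls.

## Task

Fold the amber shade of the imaging bed back until it stands upright, then move every specimen plate out of its tip-up rest (press down the end away from the robot and the near end tips up to be taken) and lay them all flat and side by side on the bed's floor, inside its rim. Finally fold the shade down over them to 45 degrees and leave it there. Do not disturb the jar, the blue box or the beaker.

Things in the scene. Friction and masses are not known exactly. Their poses are not given: they have to be found in the camera images.
- plate0: one of the identical aluminium specimen plates, 100 x 40 x 5 mm, about 70 g, with a dark round specimen and a white label patch on top. Origin at its middle (mid-thickness), x along its length, y across its width, z out of its face. At the start it lies in the tip-up rest of the same number, top 0.5 mm below the rest's rim, same axes as the rest. None (and its rest is empty) if absent.
- rest0: a fixed grey tip-up rest, 121 x 64 mm, rim 28 mm high, with a well 105 x 44 mm in which a plate lies level and flush, so that its sides cannot be gripped. Origin at the middle of the underside, z up, x along its length: the +x end (away from the robot) is pressed, the -x end rises. Under the plate is a black see-saw board with its pivot along y at x = +12 mm, z = 20.5 mm.
- tip0 (a joint): tilt of the see-saw board in rest0: 0 level, 0.40 rad fully tipped (+x end down in the well, plate's -x end about 23 mm above the rim, where its long sides can be pinched). About 3 to 5 N pressed on the plate at the rest's x = +36 mm tips it; a fingertip there sinks about 10 mm. It is stiff and stays where it is left, plate and all.
- plate1: one of the identical aluminium specimen plates, 100 x 40 x 5 mm, about 70 g, with a dark round specimen and a white label patch on top. Origin at its middle (mid-thickness), x along its length, y across its width, z out of its face. At the start it lies in the tip-up rest of the same number, top 0.5 mm below the rest's rim, same axes as the rest. None (and its rest is empty) if absent.
- rest1: a fixed grey tip-up rest, 121 x 64 mm, rim 28 mm high, with a well 105 x 44 mm in which a plate lies level and flush, so that its sides cannot be gripped. Origin at the middle of the underside, z up, x along its length: the +x end (away from the robot) is pressed, the -x end rises. Under the plate is a black see-saw board with its pivot along y at x = +12 mm, z = 20.5 mm.
- tip1 (a joint): tilt of the see-saw board in rest1: 0 level, 0.40 rad fully tipped (+x end down in the well, plate's -x end about 23 mm above the rim, where its long sides can be pinched). About 3 to 5 N pressed on the plate at the rest's x = +36 mm tips it; a fingertip there sinks about 10 mm. It is stiff and stays where it is left, plate and all.
- plate2: one of the identical aluminium specimen plates, 100 x 40 x 5 mm, about 70 g, with a dark round specimen and a white label patch on top. Origin at its middle (mid-thickness), x along its length, y across its width, z out of its face. At the start it lies in the tip-up rest of the same number, top 0.5 mm below the rest's rim, same axes as the rest. None (and its rest is empty) if absent.
- rest2: a fixed grey tip-up rest, 121 x 64 mm, rim 28 mm high, with a well 105 x 44 mm in which a plate lies level and flush, so that its sides cannot be gripped. Origin at the middle of the underside, z up, x along its length: the +x end (away from the robot) is pressed, the -x end rises. Under the plate is a black see-saw board with its pivot along y at x = +12 mm, z = 20.5 mm.
- tip2 (a joint): tilt of the see-saw board in rest2: 0 level, 0.40 rad fully tipped (+x end down in the well, plate's -x end about 23 mm above the rim, where its long sides can be pinched). About 3 to 5 N pressed on the plate at the rest's x = +36 mm tips it; a fingertip there sinks about 10 mm. It is stiff and stays where it is left, plate and all.
- bed: the fixed white imaging bed, a flat plate 132 x 248 mm (x, y) with a low rim 6 mm wide; its floor, 120 x 236 mm, is 8 mm above the bench and the rim stands 6 mm above the floor. Origin at the middle of the underside, z up, x away from the robot towards the hinge. There is room for three plates side by side, lengthwise along x, at y = -72, 0 and +72 mm.
- shade (a joint): angle of the amber see-through shade, a stiff panel 134 x 246 x 4 mm hinged along the far (+x) edge of the bed, in rad: 0 lying shut on the bed, 1.57 standing upright, 1.9 its stop. It stays at whatever angle it is left; about 3 N at the handle moves it.
- shade_handle (a point): middle of the shade's black handle bar, a round bar of 18 mm diameter and 36 mm length, parallel to the hinge (along the bed's y), near the free edge: 112 mm from the hinge along the panel and 34 mm out from the panel's underside, on its outer (upper when shut) face. Pinched by its two ends it can swivel between the fingers as the shade turns. Axes turn with the shade: y along the bar, z out of the panel.
- shade_hinge (a point): middle of the hinge line, 68 mm from the bed's middle along the bed's x and 17.5 mm above the bench. Turns with the shade, y along the hinge.
- jar: a bystander: closed amber jar, 60 mm diameter, 85 mm tall; origin at the centre of its underside
- slide_box: a bystander: blue box, 85 x 105 x 34 mm; origin at the centre of its underside
- beaker: a bystander: glass beaker, 68 mm diameter, 85 mm tall; origin at the centre of its underside
There are look-alikes about, which are no part of the job. What is shaped like the plate0 but pink is not meant.

How it is judged (in metres and radians):
On the way, in this order (a step that is already met when the one before it is completed fails the run):
1. the shade is folded back upright (at least 80 degrees) (value of joint shade above 1.4 rad), for 0.2 s.
2. every plate present lies flat on the bed's floor while the shade is still folded back (x of plate0 in the frame of bed between -0.05 and 0.05 m and y of plate0 in the frame of bed between -0.105 and 0.105 m and z of plate0 in the frame of bed between 0.008 and 0.0125 m and angle between the z axis of each of plate0, plate1, plate2 and the z axis of bed, either way round below 0.05 rad and x of plate1 in the frame of bed between -0.05 and 0.05 m and y of plate1 in the frame of bed between -0.105 and 0.105 m and z of plate1 in the frame of bed between 0.008 and 0.0125 m and x of plate2 in the frame of bed between -0.05 and 0.05 m and y of plate2 in the frame of bed between -0.105 and 0.105 m and z of plate2 in the frame of bed between 0.008 and 0.0125 m and value of joint shade above 1.3 rad), for 0.2 s.
At the end, for the whole second after the job is handed in: Every plate present lies flat on the bed's floor inside the rim, either face up, none on another or on the rim (level within 3 degrees, at most 2 mm off the floor), at rest, and the shade stands still at 45 degrees, within 7 degrees (x of plate0 in the frame of bed between -0.05 and 0.05 m and y of plate0 in the frame of bed between -0.105 and 0.105 m and z of plate0 in the frame of bed between 0.008 and 0.0125 m and angle between the z axis of each of plate0, plate1, plate2 and the z axis of bed, either way round below 0.05 rad and x of plate1 in the frame of bed between -0.05 and 0.05 m and y of plate1 in the frame of bed between -0.105 and 0.105 m and z of plate1 in the frame of bed between 0.008 and 0.0125 m and x of plate2 in the frame of bed between -0.05 and 0.05 m and y of plate2 in the frame of bed between -0.105 and 0.105 m and z of plate2 in the frame of bed between 0.008 and 0.0125 m and value of joint shade between 0.665 and 0.905 rad and linear speed of each of plate0, plate1, plate2 below 0.02 m/s and velocity of joint shade between -0.05 and 0.05 rad/s); the robot touches nothing.
It fails at once if the jar is pushed more than 30 mm or tipped over (distance of jar from where it was at the start of the episode above 0.03 m or angle between jar's own z axis and vertical above 0.5 rad).
It fails at once if the blue box is pushed more than 30 mm or tipped over (distance of slide_box from where it was at the start of the episode above 0.03 m or angle between slide_box's own z axis and vertical above 0.5 rad).
It fails at once if the beaker is pushed more than 30 mm or tipped over (distance of beaker from where it was at the start of the episode above 0.03 m or angle between beaker's own z axis and vertical above 0.5 rad).
Of plate0, plate1, plate2 only 2 to 3 are there at a start; the rules pass over those that are not, and their reading is None.
At some moment in a run one of plate0, plate1, plate2 may be knocked a few centimetres aside while the robot is not near it.
Once in a run the grip may slacken for a moment while it holds something.
It also fails if it takes over 210 s, if anything falls off the work surface, if the arm or the gripper's body presses on something with over 40 N, if the wrist force passes 120 N, or if a joint passes its speed limit or range.

## Working session

There is one attempt and no reset: what is moved stays moved. The work goes in short steps, Python scripts to look and compute and a shell command to move; the robot and the scene stay as the last step left them, time stands still between calls to the robot, and variables do not carry over. Pictures are saved under pics/ and viewed, about 12 in all and at most 16, crops included, and the job is handed in when it is done.

```bash
mkdir -p pics; cat > h.py <<'E'
import numpy as np, cv2
from scipy.spatial.transform import Rotation as R
from cell import state, read_camera, grasp_offset
def tool():
    s=state(); T=np.eye(4); T[:3,:3]=R.from_euler('xyz',s['tcp_rot']).as_matrix(); T[:3,3]=s['tool_pos']; return T
def cam(n):
    Tt=tool(); c=read_camera(n)
    c['Tw']=np.array(c['T']) if n!='wrist' else Tt@np.array(c['mount'])
    c['K']=np.array([[c['fx'],0,c['cx']],[0,c['fy'],c['cy']],[0,0,1.]]); c['D']=np.array(c['distortion'],float)
    return c
def save(c,f,s=1.5):
    cv2.imwrite('pics/'+f,cv2.resize(c['img'][:,:,::-1],None,fx=s,fy=s,interpolation=cv2.INTER_CUBIC))
def rays(c,uv):
    p=cv2.undistortPoints(np.array(uv,float).reshape(-1,1,2),c['K'],c['D']).reshape(-1,2)
    return np.c_[p,np.ones(len(p))]
def onplane(c,uv,z):
    d=rays(c,uv)@c['Tw'][:3,:3].T; o=c['Tw'][:3,3]
    return o+d*((z-o[2])/d[:,2])[:,None]
def depth(c,uv):
    uv=np.array(uv).reshape(-1,2); r=rays(c,uv); z=np.array([c['z_map'][int(v),int(u)] for u,v in uv])
    return (r*z[:,None])@c['Tw'][:3,:3].T+c['Tw'][:3,3]
def cloud(c):
    h,w=c['z_map'].shape; u,v=np.meshgrid(np.arange(w),np.arange(h))
    uv=np.c_[u.ravel(),v.ravel()]; P=(rays(c,uv)*c['z_map'].ravel()[:,None])@c['Tw'][:3,:3].T+c['Tw'][:3,3]
    P[c['z_map'].ravel()<=0]=np.nan
    return P.reshape(h,w,3)
E
python3 - <<'E'
from h import *
print(state(),grasp_offset)
for n in('top','side'):
    c=cam(n); save(c,n+'0.png'); print(n,c['Tw'].round(2).tolist(),c['fx'])
E
```

```text
{'time_s': 0.0, 'q': array([-1.27872324e+00,  9.18576905e-02,  1.23191470e+00, -2.03676862e-05,
        1.81978482e+00, -5.67304220e-02]), 'joint_velocities': array([-0.00037773, -0.00098774,  0.00079537,  0.00103436,  0.00059879,
       -0.00076476]), 'effort': array([-3.65566611e-04, -4.58729625e+01, -4.18027532e+01, -9.16858653e-06,
        1.16179272e-02, -5.94709007e-06]), 'tool_pos': array([ 204.95631301, -563.60349676,  230.13528885]), 'tcp_rot': array([-1.61747422,  1.56883167,  1.87291694]), 'contact_force': array([-0.25330812,  0.46818255, -0.22827954]), 'torque': array([ 0.00156763,  0.03743788, -0.06997724]), 'grip_width': 85.5883851744176} 18.700000000000003
top [[-0.0, -0.98, 0.18, 367.89], [-1.0, 0.0, -0.0, 44.37], [0.0, -0.18, -0.98, 1149.48], [0.0, 0.0, 0.0, 1.0]] 452.13892440564183
side [[-0.95, -0.22, 0.23, 396.23], [-0.32, 0.7, -0.64, 593.04], [-0.02, -0.68, -0.73, 681.28], [0.0, 0.0, 0.0, 1.0]] 397.4646371503862
```

View pics/top0.png

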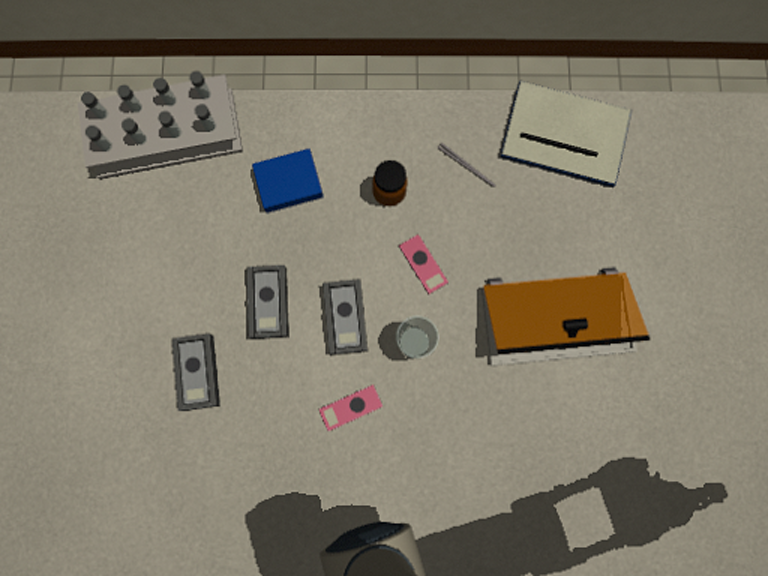

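View pics/side0.png

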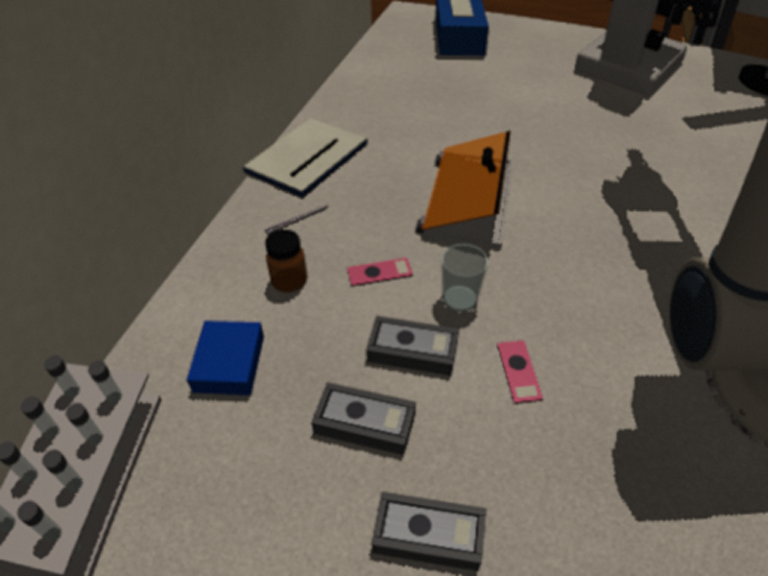

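The top view shows three grey rests, each holding a silver plate, at (267,302), (344,317) and (195,372). The two pink plates at (423,263) and (351,407) are the decoys. The bed and amber shade are at (565,315), already partly open. The beaker is at (417,338), the jar at (390,182) and the box at (287,180).

```bash
cat > m.py <<'E'
from h import *
c=cam('top'); P=cloud(c); hsv=cv2.cvtColor(c['img'],cv2.COLOR_RGB2HSV)
print('bench z', np.nanmedian(P[300:320,60:100,2]))
m=((P[...,2]>18)&(P[...,2]<40)&(hsv[...,1]<60)).astype(np.uint8)
n,l,st,ce=cv2.connectedComponentsWithStats(m)
for i in range(1,n):
    if st[i,4]<300 or st[i,0]>300 or ce[i][1]<150: continue
    pts=P[l==i]; z=np.median(pts[:,2]); r=cv2.minAreaRect(pts[:,:2].astype(np.float32))
    # contour rays on the plane z=28
    ct=max(cv2.findContours((l==i).astype(np.uint8),cv2.RETR_EXTERNAL,cv2.CHAIN_APPROX_NONE)[0],key=len).reshape(-1,2)
    r2=cv2.minAreaRect(onplane(c,ct,28)[:,:2].astype(np.float32))
    print('rest',ce[i].round(),z.round(1),np.round(r[0],1),np.round(r[1],1),round(r[2],1),'|',np.round(r2[0],1),np.round(r2[1],1),round(r2[2],1))
for u,v,name in((278,219,'beaker'),(260,115,'jar'),(191,120,'box')):
    Q=P[v-25:v+25,u-25:u+25].reshape(-1,3); Q=Q[Q[:,2]>25]; print(name,Q.min(0).round(),Q.max(0).round())
o=(hsv[...,0]>8)&(hsv[...,0]<22)&(hsv[...,1]>150)&(np.arange(512)[None]>315)
Q=P[o]; Q=Q[np.isfinite(Q[:,0])]; print(len(Q),Q.min(0),Q.max(0))
for _ in range(4):
    ctr=Q.mean(0); nrm=np.linalg.svd(Q-ctr)[2][2]; nrm*=np.sign(nrm[2]); d=(Q-ctr)@nrm; Q=Q[abs(d)<6]
print('shade',len(Q),ctr,nrm,'ang',np.degrees(np.arccos(nrm[2])), 'std',d.std(),'yaw of bed x',np.degrees(np.arctan2(-nrm[1],-nrm[0])))
k=(c['img'].max(2)<45)&(np.arange(512)[None]>365)&(np.arange(512)[None]<400)&(np.arange(384)[:,None]>205)&(np.arange(384)[:,None]<226)
H=P[k]; H=H[(H-ctr)@nrm>12]; print('handle',len(H),np.median(H,0),H.min(0),H.max(0))
E
python3 m.py
```

```text
bench z 0.6369502241052487
rest [178. 201.] 27.7 [551.3 225.4] [121.6  64.9] 3.1 | [550.9 223.8] [122.1  65.1] 1.9
rest [230. 211.] 27.8 [525.3  93.6] [121.3  63.9] 6.0 | [524.8  93.5] [121.9  63.9] 6.0
rest [129. 247.] 28.3 [435.1 343.1] [121.9  66.7] 7.2 | [435.2 341.7] [121.8  67.1] 7.7
beaker [452. -57.  25.] [517.  10.  90.]
jar [722. -11.  25.] [779.  48.  91.]
box [712. 135.  25.] [819. 256.  41.]
6136 [  461.97901709 -1171.32555145  -752.49188046] [1449.60061674 -141.35831035  104.6030294 ]
shade 1897 [ 694.88367823 -345.48303343  -85.31081659] [ 0.635771   -0.00081191  0.7718773 ] ang 39.477230290000115 std 3.3219484790809983 yaw of bed x 179.92683069515292
handle 102 [ 501.54086832 -268.53861224  103.51508516] [ 494.96830593 -287.04414857   92.65944093] [ 509.04056156 -251.10436946  107.642276  ]
```

```bash
cat > m2.py <<'E'
from h import *
c=cam('top'); P=cloud(c); hsv=cv2.cvtColor(c['img'],cv2.COLOR_RGB2HSV)
o=np.zeros((384,512),bool); o[175:245,310:440]=1
a=o&(hsv[...,0]>8)&(hsv[...,0]<22)&(hsv[...,1]>150)
Q=P[a]; Q=Q[(Q[:,2]>5)&(Q[:,2]<130)]
for _ in range(6):
    ctr=np.median(Q,0); ctr=Q.mean(0); nrm=np.linalg.svd(Q-ctr)[2][2]; nrm*=np.sign(nrm[2]); d=(Q-ctr)@nrm; Q=Q[abs(d)<max(4,2*d.std())]
print('shade',len(Q),ctr.round(1),nrm.round(3),'ang',np.degrees(np.arccos(nrm[2])),'std',d.std(),Q.min(0).round(1),Q.max(0).round(1))
w=o&(P[...,2]>2)&(P[...,2]<20)&(hsv[...,1]<60)&(hsv[...,2]>90)
W=P[w]; r=cv2.minAreaRect(W[:,:2].astype(np.float32)); print('white',len(W),r)
r=cv2.minAreaRect(Q[:,:2].astype(np.float32)); print('panel',r, cv2.boxPoints(r).round(1).tolist())
E
python3 m2.py
python3 - <<'E'
import cv2
i=cv2.imread('pics/top0.png')[250:380,455:665]; cv2.imwrite('pics/c1.png',cv2.resize(i,None,fx=3.5,fy=3.5))
E
```

```text
shade 3973 [ 531.9 -266.3   48.5] [0.433 0.041 0.9  ] ang 25.810917804543706 std 1.643786129196453 [ 467.1 -394.6   15.4] [ 600.8 -141.5   79.4]
white 1120 ((532.9472045898438, -278.83526611328125), (339.34912109375, 179.87661743164062), 89.7514419555664)
panel ((531.381103515625, -268.2811279296875), (122.92041015625, 246.2576446533203), 5.213225841522217) [[459.0, -151.1999969482422], [481.3999938964844, -396.5], [603.7999877929688, -385.29998779296875], [581.4000244140625, -140.10000610351562]]
```

View pics/c1.png

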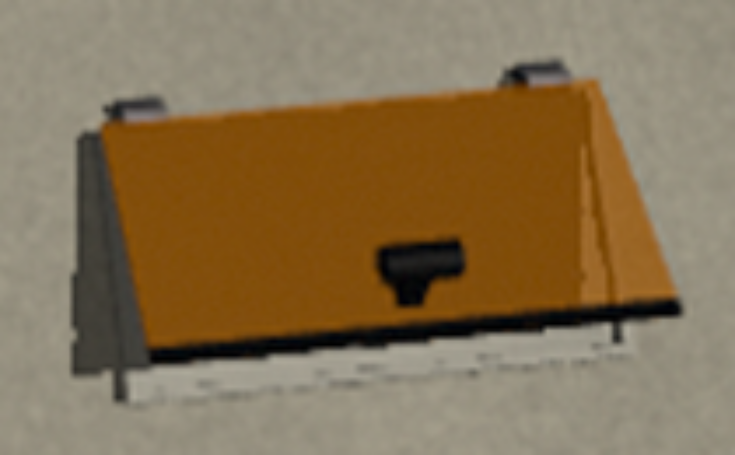

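The crop shows the shade about 26° open. Its handle bar is at the crop's (420,260), the bed yaw is about 5°, and the hinge is on the far side. Everything matches the given sizes. Next I'll move above the handle and check it with the wrist camera.

```bash
cat >> h.py <<'E'
def go(p,yaw_jaw,pitch=0,sagz=0):
    """print delta from measured pose to TCP p (mm), jaw axis at yaw_jaw deg (mod 180), tool x tilted by pitch deg from down"""
    T=tool(); best=None
    for k in(0,180):
        a=np.radians(yaw_jaw+k); y=np.array([np.cos(a),np.sin(a),0]); f=np.cross(y,[0,0,1])*1.0
        x=np.array([0,0,-1.])*np.cos(np.radians(pitch))
        h=np.cross(np.array([0,0,1.]),y)
        if k==180: h=-h
        x=x+h*np.sin(np.radians(pitch)); M=np.c_[x,y,np.cross(x,y)]
        rv=R.from_matrix(M@T[:3,:3].T).as_rotvec()
        if best is None or np.linalg.norm(rv)<np.linalg.norm(best): best=rv
    d=(np.array(p)-T[:3,3])/10
    print('d cm',d.round(2),'rv',best.round(3),'rows>=',int(np.ceil(max(np.linalg.norm(d)/5,np.linalg.norm(best)/.15))),'| tcp',T[:3,3].round(1),'q6',state()['q'][5].round(2),'F',state()['contact_force'].round(1),'w',round(state()['grip_width'],1),'t',state()['time_s'])
E
python3 -c "
from h import *
print(tool().round(3)); go([504,-269.5,220],95.3)"
```

```text
[[-0.00000e+00  3.42000e-01 -9.40000e-01  2.05027e+02]
 [ 1.00000e-03 -9.40000e-01 -3.42000e-01 -5.63723e+02]
 [-1.00000e+00 -1.00000e-03 -0.00000e+00  2.30573e+02]
 [ 0.00000e+00  0.00000e+00  0.00000e+00  1.00000e+00]]
d cm [29.9  29.42 -1.06] rv [-0.001 -0.    -0.256] rows>= 9 | tcp [ 205.  -563.7  230.6] q6 -0.06 F [-0.7  0.1 -0.3] w 85.5 t 0.2
```

```bash
python3 -m creep '[[-1,2.5,2.5,-0.1,0,0,-0.0213],[-1,2.5,2.5,-0.1,0,0,-0.0213],[-1,2.5,2.5,-0.1,0,0,-0.0213],[-1,2.5,2.5,-0.1,0,0,-0.0213],[-1,2.5,2.45,-0.1,0,0,-0.0213],[-1,2.5,2.45,-0.1,0,0,-0.0213],[-1,2.5,2.45,-0.1,0,0,-0.0213],[-1,2.5,2.45,-0.1,0,0,-0.0213],[-1,2.5,2.45,-0.1,0,0,-0.0213],[-1,2.5,2.45,-0.1,0,0,-0.0213],[-1,2.5,2.4,0,0,0,-0.0213],[-1,2.4,2.4,0,0,0,-0.0213],[-1,0,0,0,0,0,0],[-1,0,0,0,0,0,0]]'
python3 - <<'E'
from h import *
go([504,-269.5,90],95.3)
c=cam('wrist'); save(c,'w1.png'); P=cloud(c)
k=(P[...,2]>92)&(P[...,2]<125)&(c['img'].max(2)<70); Q=P[k]; Q=Q[abs(Q[:,0]-505)<40]; Q=Q[abs(Q[:,1]+270)<50]
print(len(Q),Q.min(0).round(1),Q.max(0).round(1)); r=cv2.minAreaRect(Q[:,:2].astype(np.float32)); print(r)
E
```

```text
time_s: 1.6
tool_pos: [504.2, -268.4, 220.9]
tcp_rot: [-0.146, 1.57, 3.091]
contact_force: [0.1, 0.1, -0.6]
grip_width: 85.4
d cm [ -0.02  -0.11 -13.09] rv [-0.    -0.001 -0.003] rows>= 3 | tcp [ 504.2 -268.4  220.9] q6 0.93 F [ 0.1  0.1 -0.6] w 85.4 t 1.6
623 [ 495.1 -286.5   93.3] [ 512.3 -250.8  106.4]
((502.96917724609375, -268.82757568359375), (15.927641868591309, 35.093955993652344), 4.741800308227539)
```

View pics/w1.png

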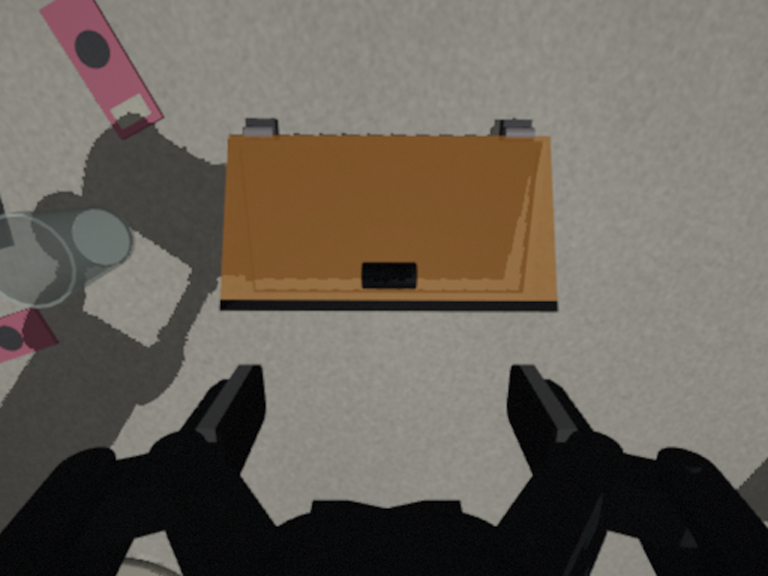

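The wrist view shows the handle at (390,275), centred between the jaws. It measures 16 x 35 mm with its top at 106 mm, which fits the given handle. I'll go down and pinch it.

```bash
python3 -m creep '[[-1,-0.07,-0.03,-4.7,0,0,0],[-1,0,0,-4.7,0,0,0],[-1,0,0,-4.7,0,0,0],[-1,0,0,0,0,0,0],[1,0,0,0,0,0,0],[1,0,0,0,0,0,0],[1,0,0,0,0,0,0],[1,0,0,0,0,0,0],[1,0,0,0,0,0,0],[1,0,0,0,0,0,0],[1,0,0,0,0,0,0],[1,0,0,0,0,0,0]]'
python3 - <<'E'
import numpy as np
ph=np.linspace(.751,.751+1.535-.456,17); r=11.705; yaw=np.radians(5.2)
x=-r*np.cos(ph); z=r*np.sin(ph)
for a,b in zip(np.diff(x),np.diff(z)): print([1]+[round(float(v),2) for v in(a*np.cos(yaw),a*np.sin(yaw),b)]+[0,0,0],end=',')
E
```

```text
time_s: 2.85
tool_pos: [503.9, -270.2, 83.0]
tcp_rot: [2.192, 1.567, -0.857]
contact_force: [-3.6, -0.7, 7.1]
grip_width: 34.9
[1, 0.56, 0.05, 0.56, 0, 0, 0],[1, 0.59, 0.05, 0.52, 0, 0, 0],[1, 0.63, 0.06, 0.48, 0, 0, 0],[1, 0.66, 0.06, 0.43, 0, 0, 0],[1, 0.68, 0.06, 0.39, 0, 0, 0],[1, 0.71, 0.06, 0.34, 0, 0, 0],[1, 0.73, 0.07, 0.29, 0, 0, 0],[1, 0.75, 0.07, 0.24, 0, 0, 0],[1, 0.76, 0.07, 0.19, 0, 0, 0],[1, 0.77, 0.07, 0.14, 0, 0, 0],[1, 0.78, 0.07, 0.09, 0, 0, 0],[1, 0.79, 0.07, 0.03, 0, 0, 0],[1, 0.79, 0.07, -0.02, 0, 0, 0],[1, 0.78, 0.07, -0.07, 0, 0, 0],[1, 0.78, 0.07, -0.12, 0, 0, 0],[1, 0.77, 0.07, -0.18, 0, 0, 0],
```

```bash
python3 -m creep '[[1, 0.56, 0.05, 0.56, 0, 0, 0],[1, 0.59, 0.05, 0.52, 0, 0, 0],[1, 0.63, 0.06, 0.48, 0, 0, 0],[1, 0.66, 0.06, 0.43, 0, 0, 0],[1, 0.68, 0.06, 0.39, 0, 0, 0],[1, 0.71, 0.06, 0.34, 0, 0, 0],[1, 0.73, 0.07, 0.29, 0, 0, 0],[1, 0.75, 0.07, 0.24, 0, 0, 0],[1, 0.76, 0.07, 0.19, 0, 0, 0],[1, 0.77, 0.07, 0.14, 0, 0, 0],[1, 0.78, 0.07, 0.09, 0, 0, 0],[1, 0.79, 0.07, 0.03, 0, 0, 0],[1, 0.79, 0.07, -0.02, 0, 0, 0],[1, 0.78, 0.07, -0.07, 0, 0, 0],[1, 0.78, 0.07, -0.12, 0, 0, 0],[1, 0.77, 0.07, -0.18, 0, 0, 0],[1,0,0,0,0,0,0],[1,0,0,0,0,0,0],[1,0,0,0,0,0,0]]'
python3 - <<'E'
from h import *
c=cam('top'); save(c,'top1.png'); print(state()['tool_pos'],state()['contact_force'],state()['grip_width'])
E
```

```text
time_s: 4.75
tool_pos: [619.6, -259.5, 114.7]
tcp_rot: [2.471, 1.567, -0.577]
contact_force: [1.5, -2.7, 5.5]
grip_width: 33.4
[ 619.60351617 -259.50122695  114.7474974 ] [ 0.47003022 -3.87576553  5.02198729] 33.22801250033303
```

View pics/top1.png

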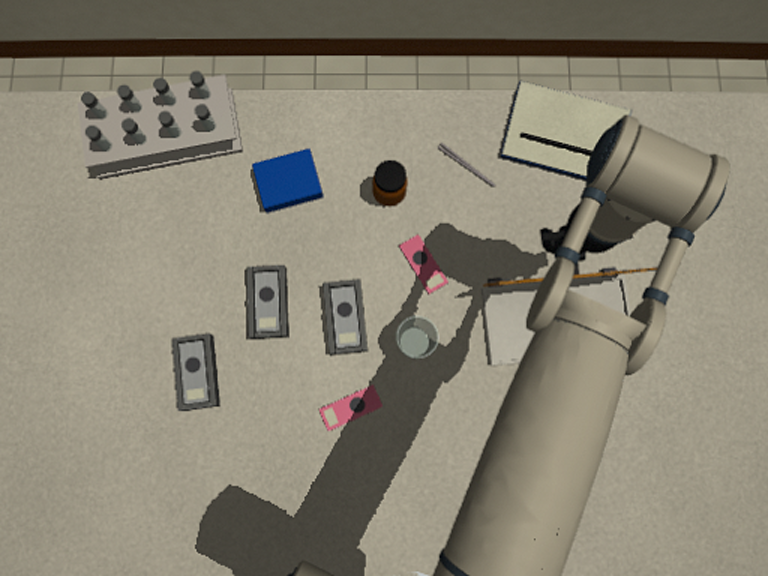

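The top view shows the shade edge-on at (570,280), so it is standing upright, and the white bed at (555,325) is exposed. I'll release the handle and move to the middle rest, B.

```bash
python3 -m creep '[[-1,0,0,0,0,0,0],[-1,0,0,0,0,0,0],[-1,0,0,0,0,0,0],[-1,0,0,0,0,0,0],[-1,0,0,2,0,0,0],[-1,0,0,4,0,0,0],[-1,0,0,4.5,0,0,0],[-1,0,0,0,0,0,0]]'
python3 - <<'E'
from h import *
go([560.8,97.3,120],96)
E
```

```text
time_s: 5.6
tool_pos: [620.6, -259.5, 227.5]
tcp_rot: [2.621, 1.558, -0.427]
contact_force: [0.2, 0.2, 1.5]
grip_width: 85.0
d cm [ -5.98  35.68 -10.75] rv [0.005 0.012 0.011] rows>= 8 | tcp [ 620.6 -259.5  227.5] q6 1.03 F [0.2 0.2 1.5] w 85.0 t 5.6
```

```bash
python3 -m creep '[[1,-0.6,4,0,0,0.006,0],[1,-0.6,4,0,0,0.006,0.01],[1,-0.6,4,0,0,0,0],[1,-0.7,4,0,0,0,0],[1,-0.7,4,-1,0,0,0],[1,-0.7,4,-1,0,0,0],[1,-0.7,4,-1,0,0,0],[1,-0.7,4,-1,0,0,0],[1,-0.7,3.68,-1,0,0,0],[1,0,0,0,0,0,0],[1,0,0,0,0,0,0]]'
cat > rest.py <<'E'
import sys
from h import *
def rest(c,P,near):
    hsv=cv2.cvtColor(c['img'],cv2.COLOR_RGB2HSV)
    m=((P[...,2]>20)&(P[...,2]<36)&(hsv[...,1]<70)&(np.hypot(P[...,0]-near[0],P[...,1]-near[1])<75)).astype(np.uint8)
    n,l,st,ce=cv2.connectedComponentsWithStats(m); i=1+np.argmax(st[1:,4])
    ct=max(cv2.findContours((l==i).astype(np.uint8),cv2.RETR_EXTERNAL,cv2.CHAIN_APPROX_NONE)[0],key=len).reshape(-1,2)
    r=cv2.minAreaRect(onplane(c,ct,28)[:,:2].astype(np.float32)); r3=cv2.minAreaRect(P[l==i][:,:2].astype(np.float32))
    print('rest',np.round(r[0],1),np.round(r[1],1),round(r[2],2),'| depth',np.round(r3[0],1),np.round(r3[1],1),round(r3[2],2))
    print('bench',np.nanmedian(P[P[...,2]<8][:,2]).round(1),'rim z',np.median(P[l==i][:,2]).round(1))
if __name__=='__main__':
    c=cam('wrist'); save(c,sys.argv[3]); rest(c,cloud(c),(float(sys.argv[1]),float(sys.argv[2])))
    go([560.8,97.3,35],96)
E
python3 rest.py 525 93.5 w2.png
```

```text
time_s: 6.7
tool_pos: [558.4, 98.6, 168.1]
tcp_rot: [-0.067, 1.558, -3.103]
contact_force: [0.4, -0.5, -0.0]
grip_width: -0.1
rest [527.   95.4] [121.2  63.7] 6.01 | depth [526.3  95.3] [119.8  64. ] 6.05
bench 0.3 rim z 28.0
d cm [  0.2   -0.05 -13.35] rv [ 0.001 -0.012  0.001] rows>= 3 | tcp [558.8  97.8 168.5] q6 1.58 F [0.6 0.6 0.8] w -0.0 t 6.75
```

View pics/w2.png

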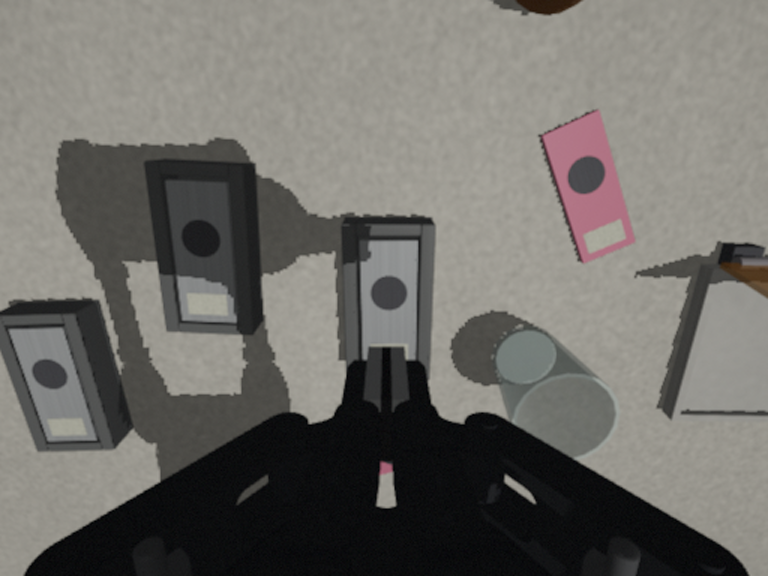

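The wrist view shows rest B at (390,300) with its plate level. The measured size, 121.2 x 63.7 mm with the rim at 28 mm, matches. Now I'll press its far end.

```bash
python3 -m creep '[[1,0.33,0.08,-4.4,0,-0.006,0],[1,0,0,-4.4,0,0,0],[1,0,0,-4.5,0,0,0],[1,0,0,0,0,0,0],[1,0,0,-0.4,0,0,0],[1,0,0,-0.3,0,0,0],[1,0,0,-0.2,0,0,0],[1,0,0,-0.2,0,0,0],[1,0,0,-0.2,0,0,0],[1,0,0,-0.2,0,0,0],[1,0,0,0,0,0,0]]'
python3 -m creep '[[1,0,0,-0.2,0,0,0],[1,0,0,-0.2,0,0,0],[1,0,0,-0.1,0,0,0],[1,0,0,0,0,0,0]]'
```

```text
time_s: 7.85
tool_pos: [563.4, 98.9, 21.5]
tcp_rot: [-0.177, 1.569, 3.068]
contact_force: [5.7, 1.2, 3.4]
grip_width: -0.1
time_s: 8.25
tool_pos: [563.7, 99.0, 19.7]
tcp_rot: [-0.4, 1.57, 2.845]
contact_force: [-2.0, -0.7, 20.5]
grip_width: 0.1
```

```bash
python3 -m creep '[[1,0,0,3,0,0,0],[-1,0,0,4.5,0,0,0],[-1,-2.5,-0.2,4.5,0,0,0],[-1,-2.5,-0.3,2,0,0,0],[-1,-2.3,-0.3,0,0,0,0],[-1,0,0,0,0,0,0],[-1,0,0,0,0,0,0]]'
cat > plate.py <<'E'
import sys
from h import *
def plates(c,P,lo,hi,near,rad=80):
    hsv=cv2.cvtColor(c['img'],cv2.COLOR_RGB2HSV)
    m=((hsv[...,1]<45)&(hsv[...,2]>110)&(P[...,2]>lo)&(P[...,2]<hi)&(np.hypot(P[...,0]-near[0],P[...,1]-near[1])<rad))
    Q=P[m]; ctr=Q.mean(0)
    for _ in range(5):
        ctr=Q.mean(0); n=np.linalg.svd(Q-ctr)[2][2]; n*=np.sign(n[2]); d=(Q-ctr)@n; Q=Q[abs(d)<max(1.5,2.5*d.std())]
    r=cv2.minAreaRect(Q[:,:2].astype(np.float32))
    print('plate',len(Q),'n',n.round(3),'tilt',np.arccos(n[2]).round(3),'rect',np.round(r[0],1),np.round(r[1],1),round(r[2],1),'z',Q.min(0)[2].round(1),Q.max(0)[2].round(1))
if __name__=='__main__':
    a=[float(x) for x in sys.argv[2:]]
    c=cam('wrist'); save(c,sys.argv[1]); plates(c,cloud(c),a[2],a[3],a[:2])
E
python3 plate.py w3.png 525 94 18 60; python3 -c "
from h import *
go([490.9,91.1,31.3],96,-22.9)
go([490.9,91.1,31.3],96,22.9)"
```

```text
time_s: 8.95
tool_pos: [488.9, 90.9, 153.1]
tcp_rot: [-0.079, 1.563, -3.117]
contact_force: [0.5, 0.4, 0.0]
grip_width: 84.9
plate 1905 n [0.386 0.041 0.921] tilt 0.399 rect [522.6  88.4] [83.8 50.7] 6.2 z 18.0 53.5
d cm [  0.16   0.02 -12.15] rv [ 0.042 -0.406  0.001] rows>= 3 | tcp [489.3  90.9 152.8] q6 1.58 F [ 0.7  0.2 -0. ] w 85.5 t 9.0
d cm [  0.16   0.02 -12.15] rv [-0.041  0.389  0.002] rows>= 3 | tcp [489.3  90.9 152.8] q6 1.58 F [ 0.7  0.2 -0. ] w 85.5 t 9.0
```

View pics/w3.png

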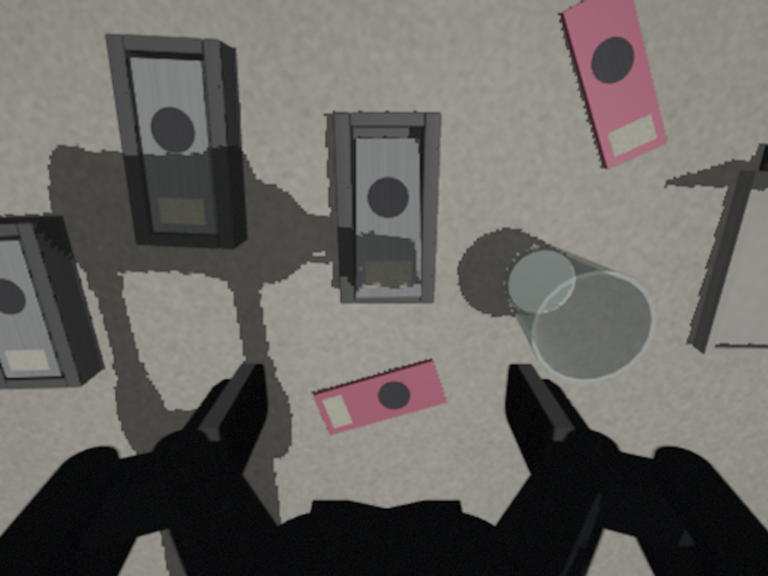

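The wrist view shows rest B at (388,205) with its plate tipped; the fitted tilt is 0.399 rad. I'll lean the tool square to the plate, go down and pinch.

```bash
python3 -m creep '[[-1,0.08,0.02,-3,-0.0137,0.13,0],[-1,0.08,0,-3,-0.0137,0.13,0],[-1,0,0,-3,-0.0137,0.13,0],[-1,0,0,-1.5,0,0,0],[-1,0,0,0,0,0,0]]'
python3 -c "
from h import *
go([490.9,91.1,31.3],96,22.9)"
```

```text
time_s: 9.5
tool_pos: [489.4, 90.8, 43.8]
tcp_rot: [0.001, 1.164, -3.038]
contact_force: [0.2, 0.3, 0.7]
grip_width: 85.3
d cm [ 0.15  0.03 -1.25] rv [ 0.001 -0.007  0.002] rows>= 1 | tcp [489.4  90.8  43.8] q6 1.58 F [0.2 0.3 0.7] w 85.3 t 9.5
```

```bash
python3 -m creep '[[-1,0.15,0.03,-0.6,0,0,0],[-1,0,0,-0.6,0,0,0],[-1,0,0,0,0,0,0],[1,0,0,0,0,0,0],[1,0,0,0,0,0,0],[1,0,0,0,0,0,0],[1,0,0,0,0,0,0],[1,0,0,0,0,0,0],[1,0,0,0,0,0,0],[1,0,0,0,0,0,0]]'
```

```text
time_s: 10.5
tool_pos: [492.9, 91.4, 37.4]
tcp_rot: [0.0, 1.173, -3.038]
contact_force: [0.0, -0.3, 4.7]
grip_width: 37.7
```

```bash
python3 -m creep '[[1,0,0,1,0,0,0],[1,0,0,1.5,0,0,0],[1,0,0,2.5,0,0,0],[1,0,0,2.5,0,0,0],[1,0,0,2.5,0,0,0],[1,0,0,2.5,0,0,0],[1,0,0,0,0,0,0]]'
python3 - <<'E'
from h import *
c=cam('side'); save(c,'s1.png'); s=state(); print(s['tool_pos'],s['tcp_rot'],s['contact_force'],s['grip_width'])
c=cam('wrist'); P=cloud(c); T=tool(); Q=(P-T[:3,3])@T[:3,:3]  # tool coords
m=(Q[...,0]>-60)&(Q[...,0]<30)&(abs(Q[...,1])<24)&(c['z_map']>0)&(c['img'].min(2)>60)
q=Q[m]; print(len(q)); 
if len(q)>50:
    ctr=q.mean(0); n=np.linalg.svd(q-ctr)[2][2]; print(ctr,n,q.min(0),q.max(0))
E
```

```text
time_s: 11.2
tool_pos: [494.3, 91.6, 167.1]
tcp_rot: [0.0, 1.181, -3.038]
contact_force: [0.4, -0.0, -0.5]
grip_width: 37.4
[493.84451461  91.51372228 164.65700832] [ 3.15456629e-04  1.17782781e+00 -3.03817817e+00] [ 0.04481694  0.7253063  -1.01441002] 37.995905379026134
12962
[-10.72183624  -0.63020958 -36.46167   ] [-0.99972881 -0.01218539 -0.01984511] [-47.82346276 -23.96986123 -82.29557012] [-7.22679239 23.98984274 17.82987968]
```

View pics/s1.png

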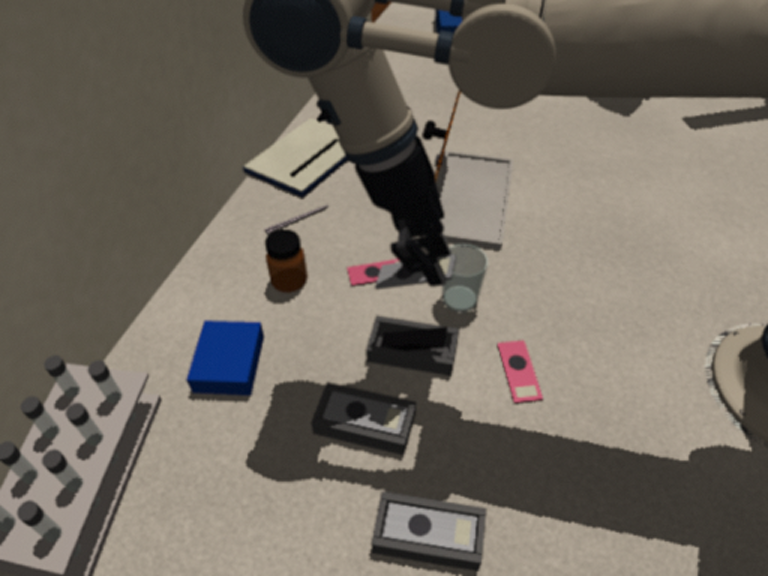

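The side view shows the plate held clear of its rest at about (410,275). In the tool frame its top is 10.7 mm behind the TCP and its centre is 32 mm ahead. I'll carry it over the bed at a safe height, levelling it on the way.

```bash
python3 -m creep '[[1,0,-2,0,0,0,0],[1,0,-3,0,0.0034,-0.05,0],[1,0,-4,0,0.0034,-0.05,0],[1,0,-4,0,0.0034,-0.05,0],[1,0,-4,0,0.0034,-0.05,0],[1,0,-4,0,0.0034,-0.05,0],[1,0,-4,0,0.0034,-0.05,0],[1,0,-4,0,0.0034,-0.05,0],[1,0,-4,0,0.0034,-0.04,-0.01],[1,0,-4,0,0,0,0],[1,0,-3.3,0,0,0,0],[1,0,-3,0,0,0,0],[1,0,0,0,0,0,0],[1,0,0,0,0,0,0]]'
cat > bed.py <<'E'
import sys
from h import *
c=cam(sys.argv[2] if len(sys.argv)>2 else 'wrist'); save(c,sys.argv[1]); P=cloud(c); hsv=cv2.cvtColor(c['img'],cv2.COLOR_RGB2HSV)
m=(P[...,2]>4)&(P[...,2]<18)&(P[...,1]<-120)&(P[...,1]>-420)&(P[...,0]>430)&(P[...,0]<610)&(hsv[...,1]<60)&(hsv[...,2]>70)
n,l,st,ce=cv2.connectedComponentsWithStats(m.astype(np.uint8)); i=1+np.argmax(st[1:,4]); Q=P[l==i]
r=cv2.minAreaRect(Q[:,:2].astype(np.float32)); print('bed',r,cv2.boxPoints(r).round(1).tolist(),'zmed',np.median(Q[:,2]))
T=tool(); q=(P-T[:3,3])@T[:3,:3]
k=(q[...,0]>-20)&(q[...,0]<0)&(abs(q[...,1])<24)&(c['img'].min(2)>60); q=q[k]
if len(q)>500:
    ctr=q.mean(0); nn=np.linalg.svd(q-ctr)[2][2]; print('held',len(q),ctr.round(1),nn.round(3),q.min(0).round(1),q.max(0).round(1), 'world n',(T[:3,:3]@nn).round(3))
E
python3 bed.py w4.png; python3 -c "
from h import *
go([495.3,-341.6,60],95.2)"
```

```text
time_s: 12.7
tool_pos: [492.1, -341.5, 160.1]
tcp_rot: [0.802, 1.557, -2.25]
contact_force: [-0.1, -0.5, -0.8]
grip_width: 37.7
bed ((506.07672119140625, -221.52389526367188), (112.2474136352539, 155.38519287109375), 5.159008026123047) [[443.20001220703125, -149.1999969482422], [457.20001220703125, -303.8999938964844], [569.0, -293.8999938964844], [555.0, -139.10000610351562]] zmed 8.425725895214157
held 14632 [ -7.6  -0.1 -38.3] [ 1.    -0.002  0.007] [-19.3 -20.6 -82.1] [-5.  20.6 18.2] world n [-0.015 -0.01  -1.   ]
d cm [  0.29  -0.08 -10.06] rv [ 0.011 -0.008  0.   ] rows>= 3 | tcp [ 492.4 -340.8  160.6] q6 0.82 F [-0.4 -0.3  0.1] w 37.7 t 12.75
```

View pics/w4.png

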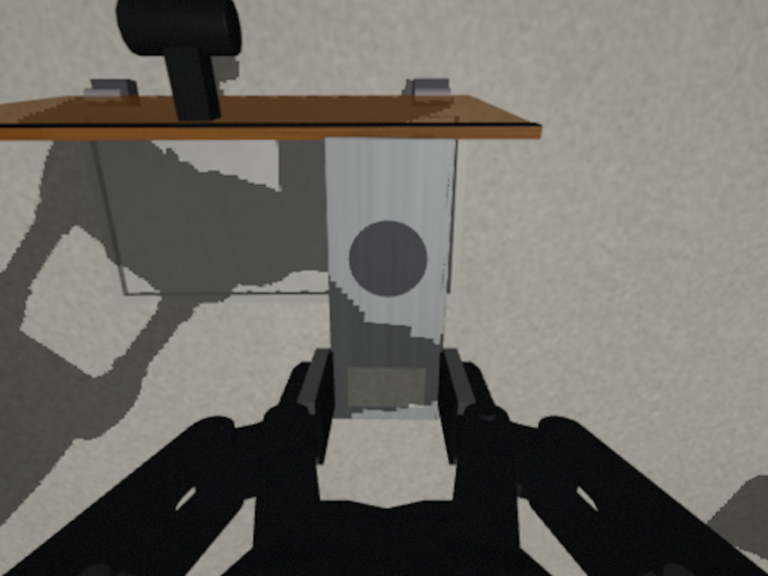

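The wrist view shows the plate held level at (388,270) above the right-hand part of the bed. The shade's edge is at (270,130), just beyond it. The bed corner agrees with my bed pose to within 1 mm. I'll go down slowly.

```bash
python3 -m creep '[[1,0,-0.08,-3.5,0.01,-0.01,0],[1,0,0,-3.5,0,0,0],[1,0,0,-3.5,0,0,0],[1,0,0,-2.5,0,0,0],[1,0,0,-1,0,0,0],[1,0,0,0,0,0,0]]'
python3 -m creep '[[1,0,0,-0.3,0,0,0],[1,0,0,-0.3,0,0,0],[1,0,0,0,0,0,0]]'
```

```text
time_s: 13.35
tool_pos: [492.1, -340.7, 20.3]
tcp_rot: [2.285, 1.569, -0.765]
contact_force: [0.3, -0.4, -0.4]
grip_width: 37.4
time_s: 13.65
tool_pos: [493.3, -342.7, 17.1]
tcp_rot: [2.348, 1.564, -0.703]
contact_force: [0.4, 1.1, -1.2]
grip_width: 37.6
```

```bash
python3 -m creep '[[1,0,0,-0.3,0,0,0],[1,0,0,-0.2,0,0,0],[1,0,0,0,0,0,0]]'
python3 -m creep '[[1,0,0,-0.2,0,0,0],[1,0,0,-0.1,0,0,0],[1,0,0,0,0,0,0]]'
```

```text
time_s: 13.95
tool_pos: [492.9, -342.5, 11.0]
tcp_rot: [2.343, 1.565, -0.708]
contact_force: [0.3, 0.3, 0.2]
grip_width: 37.8
time_s: 14.25
tool_pos: [493.2, -342.6, 10.4]
tcp_rot: [2.358, 1.564, -0.693]
contact_force: [-2.9, 3.3, 9.6]
grip_width: 37.6
```

Contact at a TCP height of about 10 mm. I'll release it partway, then lift.

```bash
python3 -m creep '[[-0.3,0,0,0,0,0,0],[-0.3,0,0,0,0,0,0],[-0.3,0,0,0,0,0,0],[-0.3,0,0,0,0,0,0],[-0.3,0,0,2,0,0,0],[-0.3,0,0,4,0,0,0],[-1,0,0,4,0,0,0],[-1,0,0,4,0,0,0],[-1,0,1,4,0,0,0],[-1,0,4,0,0,0,0],[-1,0,4,0,0,0,0],[-1,0,4,0,0,0,0],[-1,0,0,0,0,0,0]]'
cat > scan.py <<'E'
import sys
from h import *
Bc=np.array([520.5,-267]); yw=np.radians(5.2); E=np.array([[np.cos(yw),np.sin(yw)],[-np.sin(yw),np.cos(yw)]])
def scan(n,f):
    c=cam(n); save(c,f); P=cloud(c); g=cv2.cvtColor(c['img'],cv2.COLOR_RGB2HSV)
    b=(P[...,:2]-Bc)@E.T; ins=(abs(b[...,0])<58)&(abs(b[...,1])<116)&np.isfinite(P[...,2])&(P[...,2]<40)&(P[...,2]>3)
    fl=np.nanmedian(P[...,2][ins&(abs(b[...,1])<30)])
    m=(ins&(P[...,2]>fl+2.5)).astype(np.uint8); nn,l,st,ce=cv2.connectedComponentsWithStats(m)
    print('floor z',fl.round(1))
    for i in range(1,nn):
        if st[i,4]<150: continue
        q=np.c_[b[l==i],P[l==i][:,2]]; r=cv2.minAreaRect(q[:,:2].astype(np.float32)); ctr=q.mean(0); nv=np.linalg.svd(q-ctr)[2][2]
        print('blob',st[i,4],'bed xy',np.round(r[0],1),np.round(r[1],1),round(r[2],1),'z',np.percentile(q[:,2],[5,50,95]).round(1),'tilt',np.arccos(abs(nv[2])).round(3))
if __name__=='__main__': scan(*sys.argv[1:])
E
python3 scan.py wrist w5.png; python3 -c "
from h import *
go([551+36,226,150],92.5)"
```

```text
time_s: 15.55
tool_pos: [493.1, -208.6, 188.5]
tcp_rot: [2.667, 1.566, -0.38]
contact_force: [0.4, -0.6, 1.2]
grip_width: 85.2
floor z 8.2
blob 2193 bed xy [ -3.9 -71.7] [71.3 41.1] 0.5 z [12.  13.3 14.5] tilt 0.003
d cm [ 9.4  43.66 -3.83] rv [ 0.004  0.004 -0.05 ] rows>= 9 | tcp [ 493.  -210.6  188.3] q6 1.01 F [-0.2 -0.1  0.5] w 85.4 t 15.6
```

View pics/w5.png

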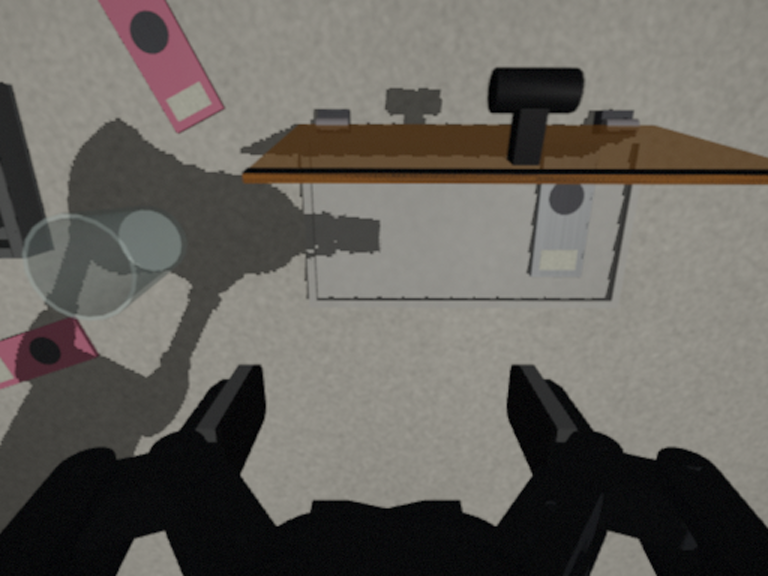

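The wrist view shows the plate flat on the bed at (560,230), but its near edge at row 277 is further from the rim line at row 298 than I expected. I'll check those edges by casting rays.

```bash
python3 - <<'E'
from h import *
from scan import Bc,E
c=cam('wrist')
for n,uv,z in(('plate near L',(532,277),13),('plate near R',(581,277),13),('rim inner near L',(317,299),8),('rim inner near R',(611,299),8),('rim bottom near L',(318,301),14),('rim R far',(633,190),8),('disc',(566,197),13),('label',(559,260),13)):
    p=onplane(c,[(uv[0]/1.5,uv[1]/1.5)],z)[0]; print(n,p.round(1),((p[:2]-Bc)@E.T).round(1))
E
```

```text
plate near L [ 485.5 -326.5   13. ] [-40.3 -56. ]
plate near R [ 489.1 -365.    13. ] [-40.2 -94.7]
rim inner near L [ 449.3 -157.9    8. ] [-61.1 115.1]
rim inner near R [ 471.6 -396.4    8. ] [ -60.4 -124.5]
rim bottom near L [ 449.9 -159.6   14. ] [-60.5 113.4]
rim R far [ 558.6 -390.3    8. ] [  26.8 -126.2]
disc [ 549.1 -339.1   13. ] [ 22.  -74.4]
label [ 501.1 -344.6   13. ] [-26.4 -75.5]
```

The plate is flat inside the rim, 10 mm towards the hinge, which is well within tolerance. Next is rest A.

```bash
python3 -m creep '[[1,0.8,4,0,0,0,-0.005],[1,0.8,4,0,0,0,-0.005],[1,0.8,4,0,0,0,-0.005],[1,0.8,4,0,0,0,-0.005],[1,0.8,4,-0.2,0,0,-0.005],[1,0.8,4,-0.2,0,0,-0.005],[1,0.9,4,-0.2,0,0,-0.005],[1,0.9,4,-0.2,0,0,-0.005],[1,0.9,4,-0.2,0,0,-0.005],[1,0.9,4,-0.2,0,0,-0.005],[1,0.9,3.6,-0.2,0,0,0],[1,0,0,0,0,0,0],[1,0,0,0,0,0,0]]'
python3 rest.py 551 224.5 w6.png; python3 plate.py w6b.png 551 224.5 18 40;  python3 -c "
from h import *
go([551+36,226,35],92.5)"
```

```text
time_s: 16.95
tool_pos: [586.3, 223.0, 172.9]
tcp_rot: [1.947, 1.566, -1.154]
contact_force: [0.3, -1.0, 0.8]
grip_width: 0.1
rest [556.7 227.1] [89.3 39.5] 3.26 | depth [555.9 227. ] [89.2 39.7] 3.25
bench 0.3 rim z 27.8
d cm [ -2.55 -12.5  -13.84] rv [0.005 0.003 0.065] rows>= 4 | tcp [586.3 222.3 173.4] q6 1.84 F [ 0.5 -1.4  0.3] w -0.3 t 17.0
plate 2009 n [ 0.    -0.001  1.   ] tilt 0.001 rect [545.7 225.9] [109.6  62.9] 3.1 z 26.2 29.4
d cm [  0.07   0.41 -13.88] rv [0.004 0.003 0.005] rows>= 3 | tcp [586.3 221.9 173.8] q6 1.84 F [-0.5 -0.9 -0. ] w 0.1 t 17.05
```

```bash
python3 -m creep '[[1,0.1,0.6,-4.6,0,0,0.015],[1,0,0,-4.6,0,0,0],[1,0,0,-4.6,0,0,0],[1,0,0,0,0,0,0],[1,0,0,-0.4,0,0,0],[1,0,0,-0.3,0,0,0],[1,0,0,-0.2,0,0,0],[1,0,0,-0.2,0,0,0],[1,0,0,-0.2,0,0,0],[1,0,0,-0.2,0,0,0],[1,0,0,-0.2,0,0,0],[1,0,0,-0.2,0,0,0],[1,0,0,-0.1,0,0,0],[1,0,0,0,0,0,0]]'
python3 -m creep '[[1,0,0,3,0,0,0],[-1,0,0,4.5,0,0,0],[-1,-2.5,-0.1,4.5,0,0,0],[-1,-2.5,-0.15,2,0,0,0],[-1,-2.2,-0.15,0,0,0,0],[-1,0,0,0,0,0,0],[-1,0,0,0,0,0,0]]'
python3 plate.py w7.png 551 226 18 60; python3 rest.py 551 226 w7b.png; python3 -c "
from h import *
a=np.radians(3.2); go([551.5-35.6*np.cos(a),226.5-35.6*np.sin(a),31.3],93.2,22.9)"
```

```text
time_s: 18.45
tool_pos: [588.5, 230.0, 20.4]
tcp_rot: [2.839, 1.562, -0.247]
contact_force: [-2.8, -2.6, 17.2]
grip_width: -0.2
time_s: 19.15
tool_pos: [515.1, 225.6, 154.1]
tcp_rot: [2.145, 1.566, -0.941]
contact_force: [0.1, -0.1, -0.4]
grip_width: 84.3
plate 2133 n [0.388 0.02  0.921] tilt 0.399 rect [548.5 220.4] [84.6 50.1] 3.5 z 18.0 53.6
rest [551.3 227. ] [120.   63.7] 3.33 | depth [551.2 226.9] [120.4  64.3] 3.32
bench 0.2 rim z 28.1
d cm [  4.52 -12.82 -11.86] rv [0.004 0.002 0.049] rows>= 4 | tcp [515.6 225.5 153.6] q6 1.87 F [-0.2 -0.1  0.1] w 85.7 t 19.25
d cm [  0.04  -0.1  -12.23] rv [-0.018  0.401 -0.   ] rows>= 3 | tcp [515.6 225.5 153.6] q6 1.87 F [-0.2 -0.1  0.1] w 85.7 t 19.25
```

View pics/w7.png

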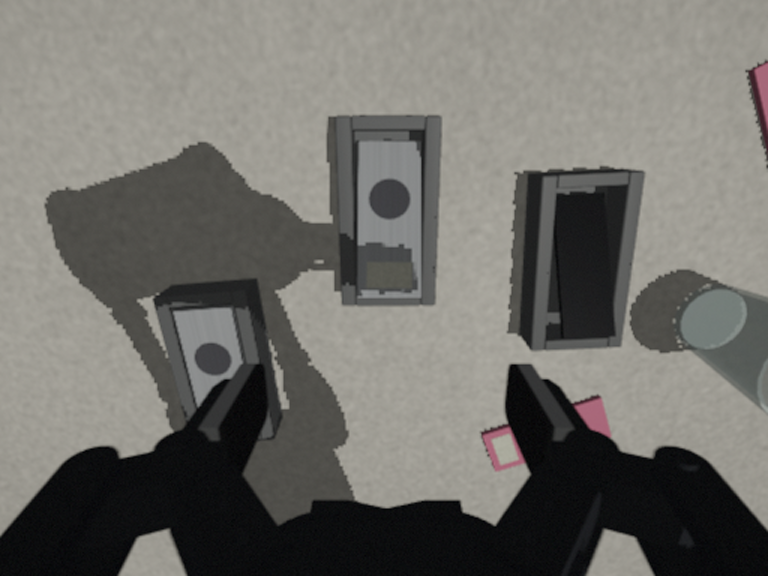

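Plate A is tipped to 0.399 rad at (388,215). I'll use the same grasp as before.

```bash
python3 -m creep '[[-1,0.02,-0.05,-3,-0.006,0.133,0],[-1,0,0,-3,-0.006,0.133,0],[-1,0,0,-3,-0.006,0.133,0],[-1,0,0,-2,0,0,0],[-1,0,0,-1.2,0,0,0],[-1,0,0,0,0,0,0],[1,0,0,0,0,0,0],[1,0,0,0,0,0,0],[1,0,0,0,0,0,0],[1,0,0,0,0,0,0],[1,0,0,0,0,0,0],[1,0,0,0,0,0,0],[1,0,0,0,0,0,0]]'
python3 -m creep '[[1,0,0,1,0,0,0],[1,0,0,1.5,0,0,0],[1,0,0,2.5,0,0,0],[1,0,0,2.5,0,0,0],[1,0,0,2.5,0,0,0],[1,0,0,2.5,0,0,0],[1,0,0,0,0,0,0]]'
cat > held.py <<'E'
from h import *
c=cam('wrist'); P=cloud(c); T=tool(); Q=(P-T[:3,3])@T[:3,:3]
m=(Q[...,0]>-20)&(Q[...,0]<5)&(abs(Q[...,1])<22)&(c['z_map']>0)&(c['img'].min(2)>60)
q=Q[m]; print('held px',len(q))
if len(q)>500:
    x0=np.median(q[:,0]); q=q[abs(q[:,0]-x0)<4]; ctr=q.mean(0); n=np.linalg.svd(q-ctr)[2][2]; print('tool: top',x0.round(1),'n',n.round(3),'z range',np.percentile(q[:,2],[.5,99.5]).round(1),'y',np.percentile(q[:,1],[1,99]).round(1),'world n',(T[:3,:3]@n).round(3))
go([520.5-32.5,-267-3,165],95.2)
E
python3 held.py
```

```text
time_s: 20.55
tool_pos: [516.1, 225.5, 34.5]
tcp_rot: [-0.004, 1.177, -3.089]
contact_force: [-0.3, -0.3, 7.2]
grip_width: 38.1
time_s: 21.25
tool_pos: [517.1, 225.5, 163.1]
tcp_rot: [-0.007, 1.183, -3.092]
contact_force: [-0.7, -0.7, -0.1]
grip_width: 37.8
held px 13647
tool: top -13.7 n [ 1.    -0.     0.008] z range [-83.8  15.2] y [-19.8  19.8] world n [-0.388 -0.02  -0.922]
d cm [ -2.86 -49.54   0.45] rv [ 0.027 -0.39   0.034] rows>= 10 | tcp [516.6 225.4 160.5] q6 1.84 F [ 0.3  0.3 -1.2] w 38.0 t 21.3
```

```bash
python3 -m creep '[[1,0,-2,0,0,0,0],[1,-0.25,-3.5,0,0.003,-0.039,0.0035],[1,-0.25,-4,0,0.003,-0.039,0.0035],[1,-0.25,-4,0,0.003,-0.039,0.0035],[1,-0.25,-4,0,0.003,-0.039,0.0035],[1,-0.25,-4,0,0.003,-0.039,0.0035],[1,-0.25,-4,0,0.003,-0.039,0.0035],[1,-0.25,-4,0,0.003,-0.039,0.0035],[1,-0.25,-4,0,0.003,-0.039,0.0035],[1,-0.25,-4,0,0.003,-0.039,0.0035],[1,-0.25,-4,0,0.003,-0.039,0.0035],[1,-0.25,-4,0,0,0,0],[1,-0.25,-2.5,0,0,0,0],[1,-0.2,-1.6,0,0,0,0],[1,0,0,0,0,0,0],[1,0,0,0,0,0,0]]'
python3 held.py
```

```text
time_s: 22.9
tool_pos: [483.6, -270.2, 156.9]
tcp_rot: [-0.516, 1.564, 2.718]
contact_force: [0.5, -0.4, -0.6]
grip_width: 38.1
held px 15442
tool: top -10.7 n [-1.    -0.001 -0.012] z range [-83.8  14.6] y [-19.1  20.1] world n [ 0.017 -0.001  1.   ]
d cm [ 0.42 -0.02  0.78] rv [-0.002 -0.006 -0.002] rows>= 1 | tcp [ 483.8 -269.8  157.2] q6 0.91 F [ 0.1  0.3 -0.8] w 38.3 t 22.95
```

```bash
python3 -m creep '[[1,0,0,-3.5,0,-0.015,0],[1,0,0,-3.5,0,0,0],[1,0,0,-3.5,0,0,0],[1,0,0,-2.5,0,0,0],[1,0,0,-1,0,0,0],[1,0,0,0,0,0,0]]'
python3 -m creep '[[1,0,0,-0.3,0,0,0],[1,0,0,-0.3,0,0,0],[1,0,0,0,0,0,0]]'
python3 -m creep '[[1,0,0,-0.2,0,0,0],[1,0,0,0,0,0,0]]'
```

```text
time_s: 23.55
tool_pos: [483.2, -269.3, 16.2]
tcp_rot: [-2.832, 1.563, 0.403]
contact_force: [-0.2, 0.6, -0.9]
grip_width: 37.6
time_s: 23.85
tool_pos: [484.3, -271.2, 12.8]
tcp_rot: [3.08, 1.559, 0.03]
contact_force: [0.6, -0.8, -1.4]
grip_width: 37.8
time_s: 24.05
tool_pos: [483.8, -271.0, 9.9]
tcp_rot: [-3.125, 1.56, 0.109]
contact_force: [-0.4, -0.0, -0.2]
grip_width: 38.0
```

```bash
python3 -m creep '[[1,0,0,-0.2,0,0,0],[1,0,0,0,0,0,0]]'
python3 -m creep '[[1,0,0,-0.1,0,0,0],[1,0,0,0,0,0,0]]'
```

```text
time_s: 24.25
tool_pos: [483.6, -270.9, 7.5]
tcp_rot: [-3.082, 1.561, 0.151]
contact_force: [-0.1, 1.2, 0.5]
grip_width: 37.8
time_s: 24.45
tool_pos: [483.7, -270.9, 7.2]
tcp_rot: [-3.114, 1.561, 0.12]
contact_force: [-2.0, 1.0, 2.2]
grip_width: 37.9
```

Contact has started. I'll release it, then check.

```bash
python3 -m creep '[[-0.3,0,0,0,0,0,0],[-0.3,0,0,0,0,0,0],[-0.3,0,0,0,0,0,0],[-0.3,0,0,0,0,0,0],[-0.3,0,0,2,0,0,0],[-0.3,0,0,4,0,0,0],[-1,0,0,4,0,0,0],[-1,0,0,4,0,0,0],[-1,0,1,4,0,0,0],[-1,-1,4,0,0,0,0],[-1,-1,4,0,0,0,0],[-1,0,0,0,0,0,0]]'
python3 scan.py wrist w8.png
python3 -c "
from h import *
a=np.radians(7.4); go([435.2+36*np.cos(a),342.4+36*np.sin(a),170],97.4)"
```

```text
time_s: 25.65
tool_pos: [463.3, -177.6, 187.7]
tcp_rot: [-3.041, 1.559, 0.196]
contact_force: [0.9, -0.2, 0.3]
grip_width: 85.6
floor z 12.5
d cm [ 0.72 52.63 -1.74] rv [-0.001  0.011  0.035] rows>= 11 | tcp [ 463.7 -179.3  187.4] q6 1.04 F [ 0.9 -0.2  0.6] w 85.2 t 25.7
```

View pics/w8.png

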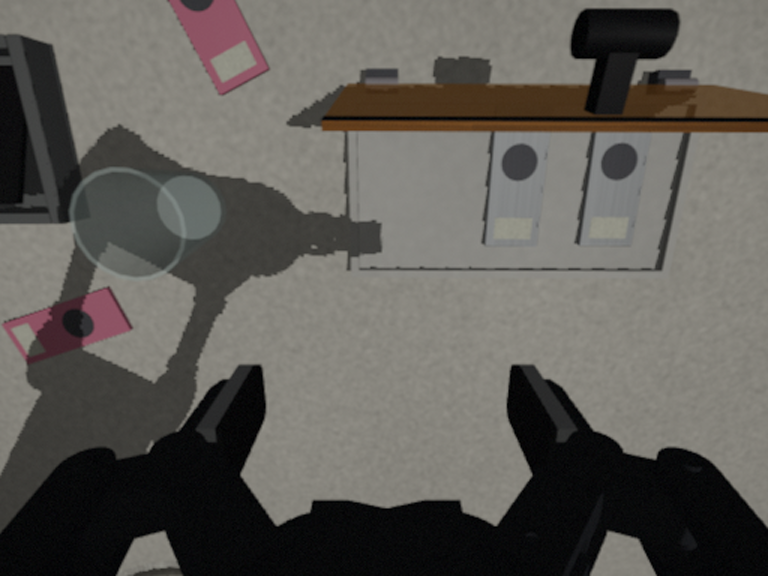

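The wrist view shows two plates side by side on the bed, at (515,190) and (610,190). Both are inside the rim lines. Now rest C.

```bash
sed -i 's/fl=np.nanmedian.*/fl=8.2/' scan.py; python3 scan.py wrist w8b.png; python3 -m creep '[[1,0,3,0,0,0,0.0025],[1,0,4,0,0,0,0.0025],[1,0,4,0,0,0,0.0025],[1,0,4,0,0,0,0.0025],[1,0,4,0,0,0,0.0025],[1,0,4,0,0,0,0.0025],[1,0,4,0,0,0,0.0025],[1,0.1,4,-0.2,0,0,0.0025],[1,0.1,4,-0.3,0,0,0.0025],[1,0.1,4,-0.3,0,0,0.0025],[1,0.1,4,-0.3,0,0,0.0025],[1,0.1,4,-0.3,0,0,0.0025],[1,0.1,4,-0.3,0,0,0.005],[1,0.1,1.6,0,0,0,0],[1,0,0,0,0,0,0],[1,0,0,0,0,0,0]]'
python3 rest.py 435.2 342.4 w9.png; python3 plate.py w9b.png 435 342.4 18 40;  python3 -c "
from h import *
a=np.radians(7.4); go([435.2+36*np.cos(a),342.4+36*np.sin(a),35],97.4)"
```

```text
time_s: 27.35
tool_pos: [471.3, 344.1, 169.4]
tcp_rot: [3.05, 1.561, 0.034]
contact_force: [0.2, -0.7, 0.3]
grip_width: -0.1
rest [434.2 343.7] [121.3  63.7] 7.96 | depth [433.5 343.6] [120.  64.] 8.0
bench 0.2 rim z 27.9
d cm [  8.94 -24.64 -13.47] rv [-0.001  0.01  -0.021] rows>= 6 | tcp [471.4 343.7 169.7] q6 2.02 F [-0.3  0.   0.8] w 0.1 t 27.4
plate 1879 n [ 0.001 -0.002  1.   ] tilt 0.002 rect [446.7 339.6] [92.2 52.2] 7.9 z 26.2 29.3
d cm [ -0.05   0.34 -13.5 ] rv [-0.001  0.01   0.004] rows>= 3 | tcp [471.4 343.6 170. ] q6 2.02 F [ 0.4 -0.7 -0. ] w 0.2 t 27.45Traceback (most recent call last):
  File "scan.py", line 14, in <module>
    if __name__=='__main__': scan(*sys.argv[1:])
                             ~~~~^^^^^^^^^^^^^^^
  File "scan.py", line 9, in scan
    print('floor z',fl.round(1))
                    ^^^^^^^^
AttributeError: 'float' object has no attribute 'round'
```

```bash
sed -i 's/fl.round(1)/fl/' scan.py; python3 -m creep '[[1,-0.15,0.5,-4.5,0,0.005,0.014],[1,0,0,-4.5,0,0,0],[1,0,0,-4.5,0,0,0],[1,0,0,0,0,0,0],[1,0,0,-0.4,0,0,0],[1,0,0,-0.3,0,0,0],[1,0,0,-0.2,0,0,0],[1,0,0,-0.2,0,0,0],[1,0,0,-0.2,0,0,0],[1,0,0,-0.2,0,0,0],[1,0,0,-0.2,0,0,0],[1,0,0,-0.2,0,0,0],[1,0,0,-0.1,0,0,0],[1,0,0,0,0,0,0]]'
python3 -m creep '[[1,0,0,3,0,0,0],[-1,0,0,4.5,0,0,0],[-1,-2.4,-0.3,4.5,0,0,0],[-1,-2.4,-0.35,2,0,0,0],[-1,-2.3,-0.35,0,0,0,0],[-1,0,0,0,0,0,0],[-1,0,0,0,0,0,0]]'
python3 plate.py w10.png 434 343.6 18 60; python3 rest.py 434 343.6 w10b.png; python3 -c "
from h import *
a=np.radians(8); go([434-35.6*np.cos(a),343.6-35.6*np.sin(a),31.3],98,22.9)"
```

```text
time_s: 28.85
tool_pos: [471.1, 351.2, 19.5]
tcp_rot: [-2.848, 1.559, 0.435]
contact_force: [-1.6, -3.1, 19.0]
grip_width: -0.3
time_s: 29.55
tool_pos: [398.4, 340.1, 153.3]
tcp_rot: [-2.996, 1.566, 0.288]
contact_force: [0.4, -0.3, 0.3]
grip_width: 84.6
plate 1874 n [0.386 0.053 0.921] tilt 0.4 rect [431.1 337.1] [84.2 51.1] 7.6 z 18.0 53.3
rest [433.1 343.7] [120.2  63.7] 7.95 | depth [432.9 343.7] [120.8  64. ] 8.0
bench 0.2 rim z 28.1
d cm [ 16.19 -24.27 -11.78] rv [-0.001  0.004 -0.036] rows>= 7 | tcp [398.9 340.  152.8] q6 2.07 F [ 0.3  0.4 -0.1] w 85.4 t 29.65
d cm [-1.000e-02 -1.400e-01 -1.215e+01] rv [-0.057  0.4   -0.001] rows>= 3 | tcp [398.9 340.  152.8] q6 2.07 F [ 0.3  0.4 -0.1] w 85.4 t 29.65
```

```bash
python3 -m creep '[[-1,-0.05,-0.12,-3,-0.019,0.133,0],[-1,0,0,-3,-0.019,0.133,0],[-1,0,0,-3,-0.019,0.133,0],[-1,0,0,-2,0,0,0],[-1,0,0,-1.15,0,0,0],[-1,0,0,0,0,0,0],[1,0,0,0,0,0,0],[1,0,0,0,0,0,0],[1,0,0,0,0,0,0],[1,0,0,0,0,0,0],[1,0,0,0,0,0,0],[1,0,0,0,0,0,0],[1,0,0,0,0,0,0]]'
python3 -m creep '[[1,0,0,1,0,0,0],[1,0,0,1.5,0,0,0],[1,0,0,2.5,0,0,0],[1,0,0,2.5,0,0,0],[1,0,0,2.5,0,0,0],[1,0,0,2.5,0,0,0],[1,0,0,0,0,0,0]]'
python3 held.py
```

```text
time_s: 30.95
tool_pos: [398.5, 339.5, 33.7]
tcp_rot: [-0.005, 1.174, -3.005]
contact_force: [-0.8, 0.8, 7.5]
grip_width: 38.2
time_s: 31.65
tool_pos: [399.5, 339.7, 162.4]
tcp_rot: [-0.01, 1.18, -3.01]
contact_force: [0.0, 0.2, -1.0]
grip_width: 37.7
held px 13232
tool: top -14.1 n [ 1.    -0.001  0.006] z range [-83.2  15.8] y [-19.8  19.7] world n [-0.385 -0.051 -0.921]
d cm [  8.89 -60.94   0.5 ] rv [ 0.043 -0.391 -0.05 ] rows>= 13 | tcp [399.1 339.4 160. ] q6 2.02 F [-0.1 -0.2 -1.1] w 38.2 t 31.7
```

```bash
python3 -m creep '[[1,0.3,-2,0,0,0,0],[1,0.5,-3.5,0,0.0043,-0.039,-0.005],[1,0.5,-4,0,0.0043,-0.039,-0.005],[1,0.5,-4,0,0.0043,-0.039,-0.005],[1,0.5,-4,0,0.0043,-0.039,-0.005],[1,0.5,-4,0,0.0043,-0.039,-0.005],[1,0.5,-4,0,0.0043,-0.039,-0.005],[1,0.5,-4,0,0.0043,-0.039,-0.005],[1,0.5,-4,0,0.0043,-0.039,-0.005],[1,0.5,-4,0,0.0043,-0.039,-0.005],[1,0.5,-4,0,0.0043,-0.039,-0.005],[1,0.5,-4,0,0,0,0],[1,0.5,-4,0,0,0,0],[1,0.5,-3,0,0,0,0],[1,0.54,-1.75,0,0,0,0],[1,0,0,0,0,0,0],[1,0,0,0,0,0,0]]'
python3 held.py; python3 -c "
from h import *
go([472.5,-203.1,20],95.2)"
```

```text
time_s: 33.4
tool_pos: [471.0, -203.2, 156.0]
tcp_rot: [-0.016, 1.563, -3.068]
contact_force: [-0.1, -0.5, -0.8]
grip_width: 38.1
held px 15474
tool: top -11.2 n [-1.     0.001 -0.009] z range [-83.5  15.4] y [-18.9  20.3] world n [0.016 0.001 1.   ]
d cm [ 1.68 -6.73  0.86] rv [ 0.001 -0.007  0.001] rows>= 2 | tcp [ 471.2 -202.7  156.4] q6 1.01 F [ 0.2  0.4 -0.3] w 38.0 t 33.45
d cm [  0.13  -0.04 -13.64] rv [ 0.001 -0.007  0.001] rows>= 3 | tcp [ 471.2 -202.7  156.4] q6 1.01 F [ 0.2  0.4 -0.3] w 38.0 t 33.45
```

```bash
python3 -m creep '[[1,0.1,0,-3.5,0,-0.014,0],[1,0,0,-3.5,0,0,0],[1,0,0,-3.5,0,0,0],[1,0,0,-2.5,0,0,0],[1,0,0,-1,0,0,0],[1,0,0,0,0,0,0]]'
python3 -m creep '[[1,0,0,-0.3,0,0,0],[1,0,0,-0.3,0,0,0],[1,0,0,0,0,0,0]]'
python3 -m creep '[[1,0,0,-0.2,0,0,0],[1,0,0,0,0,0,0]]'
python3 -m creep '[[1,0,0,-0.2,0,0,0],[1,0,0,0,0,0,0]]'
```

```text
time_s: 34.05
tool_pos: [471.7, -202.1, 15.8]
tcp_rot: [2.975, 1.565, -0.076]
contact_force: [-0.2, 0.3, -1.1]
grip_width: 38.1
time_s: 34.35
tool_pos: [473.2, -203.7, 12.2]
tcp_rot: [2.783, 1.56, -0.269]
contact_force: [0.6, -0.7, -1.1]
grip_width: 38.0
time_s: 34.55
tool_pos: [472.7, -203.6, 9.5]
tcp_rot: [2.809, 1.562, -0.243]
contact_force: [-0.6, 0.1, -0.1]
grip_width: 37.8
time_s: 34.75
tool_pos: [472.9, -203.7, 7.7]
tcp_rot: [2.795, 1.561, -0.257]
contact_force: [0.0, -1.4, 1.0]
grip_width: 38.1
```

```bash
python3 -m creep '[[1,0,0,-0.1,0,0,0],[-0.3,0,0,0,0,0,0],[-0.3,0,0,0,0,0,0],[-0.3,0,0,0,0,0,0],[-0.3,0,0,0,0,0,0],[-0.3,0,0,2,0,0,0],[-0.3,0,0,4,0,0,0],[-1,0,0,4,0,0,0],[-1,-1,0,4,0,0,0],[-1,-2,-2,4,0,0,0],[-1,-3,-3,0,0,0,0],[-1,-2,-2,0,0,0,0],[-1,0,0,0,0,0,0],[-1,0,0,0,0,0,0]]'
python3 scan.py wrist w11.png
```

```text
time_s: 36.15
tool_pos: [392.4, -273.7, 186.2]
tcp_rot: [2.869, 1.562, -0.185]
contact_force: [-0.0, 0.5, 0.1]
grip_width: 85.1
floor z 8.2
blob 3716 bed xy [-0.6 68.6] [86.8 40.3] 0.4 z [11.9 13.2 14.5] tilt 0.005
blob 3569 bed xy [1.2 0.3] [40. 83.] 89.7 z [11.8 13.1 14.4] tilt 0.005
blob 3544 bed xy [  1.6 -71.5] [82.  40.2] 0.0 z [11.8 13.1 14.4] tilt 0.005
```

View pics/w11.png

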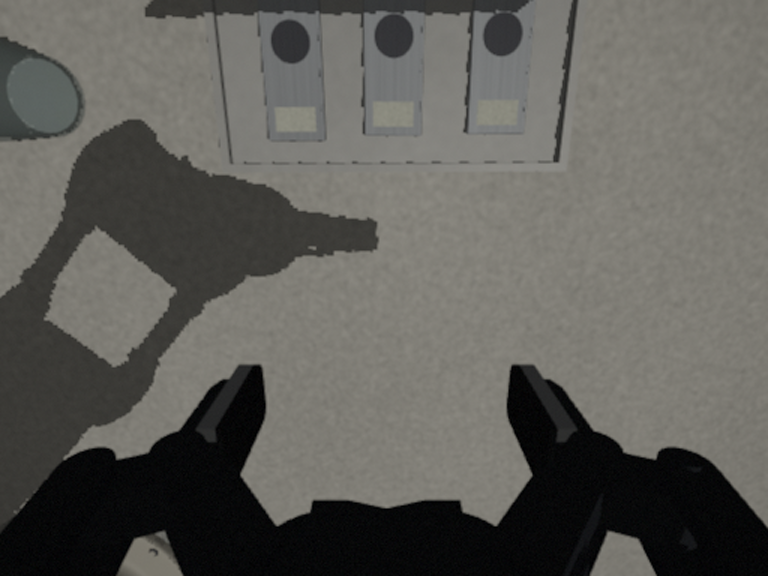

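The wrist view shows three plates at (293,75), (393,70) and (497,70), flat inside the rim (tilt 0.005, tops at 13 mm, y = 68.6, 0.3 and -71.5). Now I'll go back over the handle to fold the shade down.

```bash
python3 -m creep '[[-1,2.3,0.2,2.5,0,0,0],[-1,3.5,0.2,2.5,0,0,0],[-1,3.8,0.2,0,0,0,0],[-1,3.8,0.2,0,0,0,0],[-1,3.8,0.2,0,0,0,0],[-1,3.5,0.2,0,0,0,0],[-1,2.1,0.2,0,0,0,0],[-1,0,0,0,0,0,0],[-1,0,0,0,0,0,0]]'
python3 - <<'E'
from h import *
c=cam('wrist'); save(c,'w12.png'); P=cloud(c)
k=(P[...,2]>105)&(P[...,2]<150)&(c['img'].max(2)<70)&(abs(P[...,0]-618)<30)&(abs(P[...,1]+260)<40); Q=P[k]
print(len(Q),Q.min(0).round(1),Q.max(0).round(1)); r=cv2.minAreaRect(Q[:,:2].astype(np.float32)); print(r, np.percentile(Q[:,2],[5,50,95,99]))
hsv=cv2.cvtColor(c['img'],cv2.COLOR_RGB2HSV); o=(hsv[...,0]>8)&(hsv[...,0]<22)&(hsv[...,1]>130)&(abs(P[...,0]-590)<40); Q=P[o]; print('panel',Q.min(0).round(1),Q.max(0).round(1))
go([619.6,-259.5,113],95.2)
E
```

```text
time_s: 37.1
tool_pos: [621.1, -258.3, 235.1]
tcp_rot: [2.876, 1.564, -0.174]
contact_force: [0.1, -0.4, -0.5]
grip_width: 85.5
459 [ 588.  -278.4  133.4] [ 597.6 -243.1  145. ]
((592.1759643554688, -260.6669006347656), (9.480121612548828, 35.13827896118164), 2.2595484256744385) [134.83640565 141.19298797 143.8580604  144.45355925]
panel [ 550.1 -386.4    8.3] [ 623.  -138.5  267.1]
d cm [ -0.1   -0.07 -12.28] rv [0.002 0.008 0.   ] rows>= 3 | tcp [ 620.6 -258.8  235.8] q6 1.03 F [-0.3 -0.3 -0.2] w 85.5 t 37.15
```

View pics/w12.png

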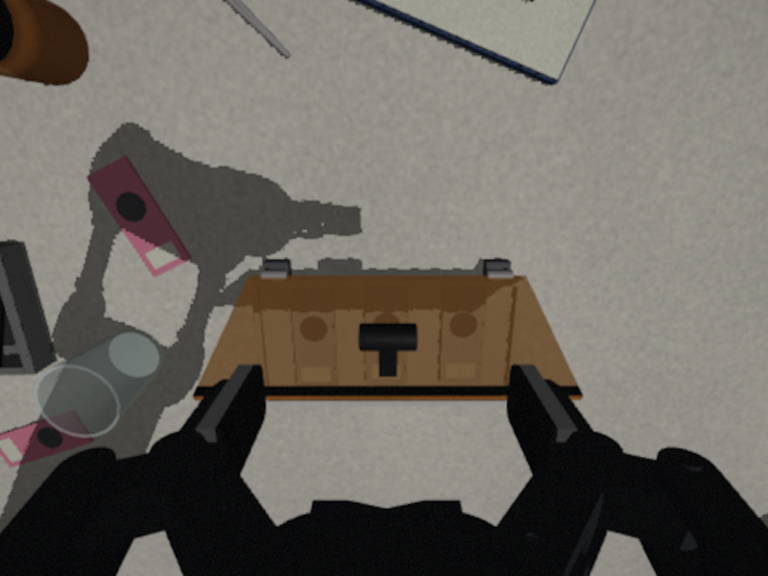

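The wrist view shows the handle at (388,340), which puts it at x≈592, z≈135. The shade has therefore sunk to about 1.30 rad since I let go. I'll pinch the handle, bring the shade properly upright again with all the plates in place, and only then fold it down.

```bash
python3 -m creep '[[-1,-2.86,-0.2,0,0,0,0],[-1,0,0,-4,0,0.008,0],[-1,0,0,-4,0,0,0],[-1,0,0,-3.8,0,0,0],[-1,0,0,0,0,0,0],[1,0,0,0,0,0,0],[1,0,0,0,0,0,0],[1,0,0,0,0,0,0],[1,0,0,0,0,0,0],[1,0,0,0,0,0,0],[1,0,0,0,0,0,0],[1,0,0,0,0,0,0]]'
python3 - <<'E'
import numpy as np
yaw=np.radians(5.2); r=11.705
def arc(a,b,n):
    ph=np.linspace(a,b,n+1)+.2947; x=-r*np.cos(ph); z=r*np.sin(ph)
    print(','.join(str([1]+[round(float(v),2) for v in(p*np.cos(yaw),p*np.sin(yaw),q)]+[0,0,0]) for p,q in zip(np.diff(x),np.diff(z))))
arc(1.30,1.55,5); arc(1.55,.785,14)
E
```

```text
time_s: 38.35
tool_pos: [593.2, -262.0, 121.8]
tcp_rot: [2.354, 1.564, -0.698]
contact_force: [-0.5, 0.6, 6.8]
grip_width: 34.6
[1, 0.58, 0.05, -0.03, 0, 0, 0],[1, 0.58, 0.05, -0.06, 0, 0, 0],[1, 0.58, 0.05, -0.09, 0, 0, 0],[1, 0.57, 0.05, -0.12, 0, 0, 0],[1, 0.56, 0.05, -0.14, 0, 0, 0]
[1, -0.62, -0.06, 0.16, 0, 0, 0],[1, -0.63, -0.06, 0.12, 0, 0, 0],[1, -0.63, -0.06, 0.09, 0, 0, 0],[1, -0.63, -0.06, 0.05, 0, 0, 0],[1, -0.64, -0.06, 0.02, 0, 0, 0],[1, -0.64, -0.06, -0.02, 0, 0, 0],[1, -0.63, -0.06, -0.05, 0, 0, 0],[1, -0.63, -0.06, -0.09, 0, 0, 0],[1, -0.63, -0.06, -0.12, 0, 0, 0],[1, -0.62, -0.06, -0.16, 0, 0, 0],[1, -0.61, -0.06, -0.19, 0, 0, 0],[1, -0.6, -0.05, -0.22, 0, 0, 0],[1, -0.58, -0.05, -0.25, 0, 0, 0],[1, -0.57, -0.05, -0.29, 0, 0, 0]
```

```bash
python3 -m creep '[[1, 0.58, 0.05, -0.03, 0, 0, 0],[1, 0.58, 0.05, -0.06, 0, 0, 0],[1, 0.58, 0.05, -0.09, 0, 0, 0],[1, 0.57, 0.05, -0.12, 0, 0, 0],[1, 0.56, 0.05, -0.14, 0, 0, 0],[1,0,0,0,0,0,0],[1,0,0,0,0,0,0],[1,0,0,0,0,0,0],[1,0,0,0,0,0,0],[1,0,0,0,0,0,0],[1,0,0,0,0,0,0]]'
python3 - <<'E'
from h import *
c=cam('wrist'); P=cloud(c); print(state()['tool_pos'].round(1),state()['grip_width'])
k=(P[...,2]>105)&(P[...,2]<150)&(c['img'].max(2)<70)&(abs(P[...,0]-615)<40)&(abs(P[...,1]+260)<17); Q=P[k]; print('handle-ish',len(Q),Q.min(0).round(1),np.median(Q,0).round(1),Q.max(0).round(1))
hsv=cv2.cvtColor(c['img'],cv2.COLOR_RGB2HSV); o=(hsv[...,0]>8)&(hsv[...,0]<22)&(hsv[...,1]>130)&(abs(P[...,0]-575)<60)&(P[...,2]>20)&(P[...,2]<160); Q=P[o]
for _ in range(5):
    ctr=Q.mean(0); n=np.linalg.svd(Q-ctr)[2][2]; n*=np.sign(n[0]); d=(Q-ctr)@n; Q=Q[abs(d)<max(2,2*d.std())]
print('panel',len(Q),n.round(3),'angle rad',np.arccos(n[2]).round(3),ctr.round(1),d.std())
E
```

```text
time_s: 39.45
tool_pos: [621.8, -259.5, 117.5]
tcp_rot: [2.325, 1.564, -0.727]
contact_force: [-0.4, 0.6, 7.0]
grip_width: 34.6
[ 621.8 -259.5  117.5] 34.09769439701114
handle-ish 3447 [ 580.1 -277.   111. ] [ 616.6 -261.4  138. ] [ 635.2 -243.   149.9]
panel 6108 [0.992 0.091 0.086] angle rad 1.485 [ 580.4 -196.1   92.4] 0.4922307084321341
```

The panel fit gives 1.485 rad, held for more than 0.5 s with all plates down. Now I'll fold to 45°.

```bash
python3 -m creep '[[1, -0.62, -0.06, 0.12, 0, 0, 0],[1, -0.63, -0.06, 0.1, 0, 0, 0],[1, -0.63, -0.06, 0.07, 0, 0, 0],[1, -0.63, -0.06, 0.04, 0, 0, 0],[1, -0.64, -0.06, 0.01, 0, 0, 0],[1, -0.64, -0.06, -0.03, 0, 0, 0],[1, -0.63, -0.06, -0.06, 0, 0, 0],[1, -0.63, -0.06, -0.1, 0, 0, 0],[1, -0.63, -0.06, -0.13, 0, 0, 0],[1, -0.62, -0.06, -0.17, 0, 0, 0],[1, -0.61, -0.06, -0.2, 0, 0, 0],[1, -0.6, -0.05, -0.24, 0, 0, 0],[1, -0.58, -0.05, -0.28, 0, 0, 0],[1,0,0,0,0,0,0],[1,0,0,0,0,0,0],[1,0,0,0,0,0,0]]'
cat > panel.py <<'E'
import sys
from h import *
c=cam(sys.argv[1]); 
if len(sys.argv)>2: save(c,sys.argv[2])
P=cloud(c); print(state()['tool_pos'].round(1),state()['grip_width'])
hsv=cv2.cvtColor(c['img'],cv2.COLOR_RGB2HSV); o=(hsv[...,0]>8)&(hsv[...,0]<22)&(hsv[...,1]>130)&(abs(P[...,0]-545)<90)&(abs(P[...,1]+265)<130)&(P[...,2]>20)&(P[...,2]<160); Q=P[o]
for _ in range(6):
    ctr=Q.mean(0); n=np.linalg.svd(Q-ctr)[2][2]; n*=np.sign(n[0]); d=(Q-ctr)@n; Q=Q[abs(d)<max(2,2*d.std())]
print('panel',len(Q),n.round(3),'angle rad',np.arccos(n[2]).round(3),ctr.round(1),d.std().round(2))
E
python3 panel.py wrist
```

```text
time_s: 41.1
tool_pos: [541.1, -266.9, 110.2]
tcp_rot: [2.45, 1.563, -0.602]
contact_force: [-3.9, 3.2, 13.4]
grip_width: 34.5
[ 541.  -266.9  110.2] 34.53449360746784Traceback (most recent call last):
  File "panel.py", line 8, in <module>
    ctr=Q.mean(0); n=np.linalg.svd(Q-ctr)[2][2]; n*=np.sign(n[0]); d=(Q-ctr)@n; Q=Q[abs(d)<max(2,2*d.std())]
                     ~~~~~~~~~~~~~^^^^^^^
    u, s, vh = gufunc(a, signature=signature)
               ~~~~~~^^^^^^^^^^^^^^^^^^^^^^^^
numpy._core._exceptions._ArrayMemoryError: Unable to allocate 11.0 GiB for an array with shape (38477, 38477) and data type float64
```

```bash
sed -i 's/svd(Q-ctr)/svd(Q-ctr,full_matrices=False)/' panel.py; python3 panel.py wrist; python3 panel.py top
```

```text
[ 541.1 -266.9  110.2] 34.306444867670386
panel 37975 [0.745 0.069 0.663] angle rad 0.846 [ 550.7 -253.4   65.8] 0.58
[ 541.1 -266.9  110.2] 34.658586568713076
panel 1516 [0.748 0.076 0.66 ] angle rad 0.85 [ 537.7 -226.5   77.2] 0.97
```

```bash
python3 -m creep '[[1,-0.3,-0.03,-0.1,0,0,0],[1,-0.25,-0.02,-0.1,0,0,0],[1,0,0,0,0,0,0],[1,0,0,0,0,0,0],[1,0,0,0,0,0,0]]'; python3 panel.py wrist
```

```text
time_s: 41.75
tool_pos: [536.2, -267.3, 107.9]
tcp_rot: [2.537, 1.562, -0.515]
contact_force: [-1.0, 2.9, 12.3]
grip_width: 34.3
[ 536.2 -267.3  107.8] 34.511671186365476
panel 47178 [0.716 0.066 0.695] angle rad 0.803 [ 546.1 -261.6   67.6] 0.59
```

```bash
python3 -m creep '[[1,0,0,0.2,0,0,0],[-1,0,0,0,0,0,0],[-1,0,0,0,0,0,0],[-1,0,0,0,0,0,0],[-1,0,0,0,0,0,0]]'; python3 panel.py wrist
python3 -m creep '[[-1,0,0,2,0,0,0],[-1,0,0,4,0,0,0],[-1,0,0,4.5,0,0,0],[-1,-2,0,2,0,0,0],[-1,-3.5,0,0,0,0,0],[-1,-3.5,0,0,0,0,0],[-1,-3.5,1,0,0,0,0],[-1,-3,2,0,0,0,0],[-1,0,0,0,0,0,0],[-1,0,0,0,0,0,0]]'; python3 panel.py wrist; python3 panel.py top top2.png; python3 scan.py wrist w13.png
```

```text
time_s: 42.3
tool_pos: [533.9, -267.1, 104.5]
tcp_rot: [0.999, 1.569, -2.054]
contact_force: [-0.3, 0.7, -0.3]
grip_width: 85.3
[ 534.  -267.1  104.6] 85.64378400176236
panel 52939 [0.717 0.066 0.694] angle rad 0.804 [ 545.1 -263.7   69. ] 0.59
time_s: 43.35
tool_pos: [379.1, -237.1, 230.7]
tcp_rot: [2.045, 1.567, -1.007]
contact_force: [0.3, -0.3, 0.7]
grip_width: 85.1
[ 379.6 -237.3  230.4] 85.10843484008326
panel 11996 [0.713 0.066 0.698] angle rad 0.798 [ 523.2 -266.    92.2] 0.5
[ 379.8 -237.4  230.2] 85.74511511545636
panel 2584 [0.724 0.07  0.687] angle rad 0.814 [ 544.1 -262.8   69.4] 1.0
floor z 8.2
blob 900 bed xy [-25.3 -71.6] [29.4 40.4] 0.0 z [11.8 13.2 14.6] tilt 0.004
blob 976 bed xy [-28.   68.7] [30.7 39.2] 0.0 z [12.  13.3 14.7] tilt 0.008
blob 873 bed xy [-26.4   0.2] [27.4 39.8] 0.0 z [12.  13.3 14.6] tilt 0.005
```

View pics/w13.png

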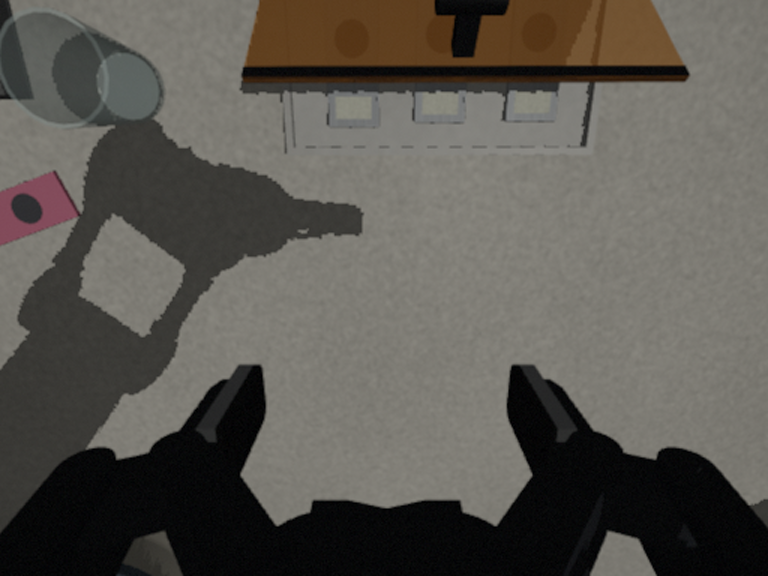

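The wrist view shows the shade at about 0.80 rad over the three plates, whose near ends are at row 110. I'll wait 2 s to check for sag, then hand in.

```bash
python3 -m creep '[[-1,0,0,0,0,0,0],[-1,0,0,0,0,0,0],[-1,0,0,0,0,0,0],[-1,0,0,0,0,0,0],[-1,0,0,0,0,0,0],[-1,0,0,0,0,0,0],[-1,0,0,0,0,0,0],[-1,0,0,0,0,0,0],[-1,0,0,0,0,0,0],[-1,0,0,0,0,0,0],[-1,0,0,0,0,0,0],[-1,0,0,0,0,0,0],[-1,0,0,0,0,0,0],[-1,0,0,0,0,0,0],[-1,0,0,0,0,0,0],[-1,0,0,0,0,0,0],[-1,0,0,0,0,0,0],[-1,0,0,0,0,0,0],[-1,0,0,0,0,0,0],[-1,0,0,0,0,0,0]]' | head -1; python3 panel.py wrist; python3 scan.py wrist w14.png; python3 - <<'E'
from h import *
P=cloud(cam('top'))
for u,v,name in((278,219,'beaker'),(260,115,'jar'),(191,120,'box')):
    Q=P[v-25:v+25,u-25:u+25].reshape(-1,3); Q=Q[Q[:,2]>25]; print(name,Q.min(0).round(),Q.max(0).round())
E
```

```text
time_s: 45.5
[ 379.3 -237.1  230.2] 85.68743953363652
panel 11279 [0.717 0.066 0.694] angle rad 0.803 [ 524.6 -265.5   90.7] 0.43
floor z 8.2
blob 1004 bed xy [-28.   68.6] [31.7 40.2] 0.1 z [12.1 13.4 14.6] tilt 0.001
blob 915 bed xy [-26.4   0.3] [28.5 40.1] 0.1 z [12.  13.3 14.6] tilt 0.002
blob 916 bed xy [-25.3 -71.9] [40.7 28.5] 89.9 z [11.8 13.2 14.6] tilt 0.01
beaker [452. -57.  25.] [517.  10.  90.]
jar [722. -11.  26.] [779.  48.  92.]
box [712. 135.  25.] [820. 256.  41.]
```

```bash
python3 -c "
from cell import close_job
print(close_job())"
```

```text
the job is handed in; nothing more can be done
None
```

The job is handed in at about 46 s of the 210 s allowed. All three plates lie flat on the bed under the shade, which stands at about 45°. No verdict was reported.

**What I did:** I folded the shade upright, then tipped each of the three plates, took it from its rest and laid it on the bed. Finally I folded the shade down.

**Last checks:**
- **Plates:** the tops are at about 13.3 mm, which means they sit on the floor. They are level within 0.01 rad, at bed y ≈ -72, 0 and +69 mm.
- **Shade:** it measured 0.80 rad right after release and again 2 s later. The top camera read 0.81.
- **Bystanders:** the jar, blue box and beaker measure the same as at the start, within 1 mm.

**What didn't go as planned:**
- **Shade sank after the first fold:** it had dropped to about 1.30 rad by the time all the plates were down, so step 2 might not yet have been met. I don't know why. I pulled it back up to 1.485 rad and held it for more than 0.5 s with the plates in place before folding it down.
- **Plates sit about 10 mm off:** when first measured, the first plate had ended up about 10 mm further towards the hinge than I aimed, and the second looked about the same. I aimed the third 8 mm shorter to allow for it. All are well within tolerance.
- **Far ends not seen:** the shade hid the far ends of the plates from the wrist camera, so at the end I could only check the near parts.

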